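# Set up the bench scale and load the heat sinks

### The job

Get the bench scale ready and load it: first fit the loose weighing tray on the scale's bayonet socket (lower it in with its crossbar through the mouths between the tabs, twist it clockwise seen from above until the crossbar drops into the locking slot, so the tray stands down on its four feet), and only then turn the tare knob until its pointer is at the zero mark. With the tray locked and the tare at zero, put every finned heat-sink bar from the mat in the tray, each lying flat on the tray floor with its fins up, and leave the tray locked, the tare at zero and the other things on the bench undisturbed.

Things in the scene. Friction and masses are not known exactly. Their poses are not given: they have to be found in the camera images.
- scale: bench scale, fixed: white housing 210 (its x) x 340 (its y) x 50 high, from y = -105 to +235. Origin on the bench below the axis of the bayonet socket; z up. Tray locked: its origin on the socket axis at z = 50, its feet on the housing, its x axis parallel to the scale's x (either way round)
- socket (a point): centre of the socket floor, on the housing's top (scale z = 50). Around it a round wall, inner radius 44, outer 50, 27 high, with a ledge inside whose top is at scale z = 59. A straight slot 20 wide, the locking notch, cuts right across the ledge along the scale's x axis; its floor is at z = 50
- mouth (a point): middle of one of the two mouths between the two retaining tabs (tabs: underside scale z = 71, top 77, reaching in to radius 28). Mouths are 70 degrees wide, centred +60 and +240 degrees from scale x, counter-clockwise from above. The crossbar enters along +60, rests on the ledge, is turned 60 degrees clockwise from above under the tabs and drops 9 mm into the slot
- tare (a joint): angle (rad) of the tare knob about the vertical; 0 = pointer at the zero mark, positive = pointer turned counter-clockwise seen from above. It has end stops at -0.6 and 5.0 and starts between 2.0 and 4.6, so it is brought back to zero clockwise seen from above, in several grasps; light friction (0.06 N m), stays where it is left; no spring
- tare_grip (a point): on the tare knob's axis (scale x = 0, y = +185), at the height to grip, 84 above the bench. The black grip bar, 60 long x 14 wide, runs along the pointer, 64 to 92 above the bench, on a disc of radius 34 with its top 64 above the bench. This point turns with the knob, its x axis along the pointer
- tare_pointer (a point): tip of the white pointer on the knob, 44 from the knob's axis
- tare_zero (a point): the zero mark: bold black bar on the white dial plate, in the scale's +x direction from the knob's axis
- tray: loose aluminium weighing tray, 210 (its x) x 180 (its y), 0.28-0.42 kg, upright on the bench beside the scale. Origin at the centre, in the plane of the feet; z up. Floor underside z = 32, top z = 36; rim 4 thick, to z = 46. Four round feet, radius 7, at x = +-57, y = +-57, down to z = 0
- handle (a point): the tray's black handle, a plain rib 50 long (tray x) x 14 wide (tray y), from the tray floor (z = 36) up to z = 81; this point is its centre, at tray z = 60
- crossbar (a point): the bayonet crossbar under the tray's middle: 80 long (tray x) x 14 wide x 8 high, tray z = 0 to 8, on a neck of radius 6.5; this point is its centre, at tray z = 4
- mat: thin fixed black mat, 230 (x) x 170 (y) x 2, on the other side of the scale; origin at the centre of its underside; the bars start on it
- bar1: finned aluminium heat-sink bar, 80 long (its x) x 28 wide (its y) x 30 high, fins on top, 0.08-0.17 kg; origin at the centre of its underside, z up. Stands on the mat. Three or all four of the bars are present in a run
- bar2: finned aluminium heat-sink bar, 80 long (its x) x 28 wide (its y) x 30 high, fins on top, 0.08-0.17 kg; origin at the centre of its underside, z up. Stands on the mat. Three or all four of the bars are present in a run
- bar3: finned aluminium heat-sink bar, 80 long (its x) x 28 wide (its y) x 30 high, fins on top, 0.08-0.17 kg; origin at the centre of its underside, z up. Stands on the mat. Three or all four of the bars are present in a run
- bar4: finned aluminium heat-sink bar, 80 long (its x) x 28 wide (its y) x 30 high, fins on top, 0.08-0.17 kg; origin at the centre of its underside, z up. Stands on the mat. Three or all four of the bars are present in a run
- bin: bystander, leave alone: open blue bin 100 x 140 x 60, beyond the work; origin at the centre of its underside
- tape: bystander, leave alone: yellow ring of tape, 90 across, 25 high; origin at the centre of its underside
- driver: bystander, leave alone: screwdriver lying on the bench beyond the scale
Mind the look-alikes: they are no part of the job. What is shaped like the bar4 but pink or red is not meant.

How it is judged:
By the outcome, as a careful person would: the job done as asked, in the order asked, and still so for the second after the job is handed in, with the robot touching nothing.
Of bar1, bar2, bar3, bar4 only 3 to 4 are there at a start; the rules pass over those that are not, and their reading is None.
At some moment in a run one of bar1, bar2, bar3, bar4 may be knocked a few centimetres aside while the robot is not near it.
Once in a run the grip may slacken for a moment while it holds something.
It also fails if it takes over 210 s, if anything falls off the work surface, if the arm or the gripper's body presses on something with over 40 N, if the wrist force passes 120 N, or if a joint passes its speed limit or range.

### The arm

A 6-joint arm with a two-finger parallel gripper is mounted at the origin on the work surface. World frame = base frame: x ahead of the robot, y to its left, z up, the work surface at z = 0. Lengths are in m, angles in rad, forces in N, time in s.
With the tool pointing down it reaches from about 0.3 to 0.875 m from the base axis. Payload 6.4 kg.
Tool frame: the origin (TCP) lies at the very end of the fingers, on their centre line; the grasp point (between the pads) lies 19 mm behind it (ctrl.hold_point_z is the distance from the TCP to the grasp point, in m); y points along the fingers, x is the direction in which the jaws open and shut, and the axes are right-handed (so a half turn about y gives the same grasp; the last joint's range is limited). The gripper opens to 85 mm and grips with 20 to 120 N. Pads are 22 mm wide; open, the fingers measure 114 mm over their backs; the gripper's body (76 mm by 85 mm) begins 54 mm behind the grasp point. The pads swing forward as they close: fully open they stand 13 mm farther back than shut.
Start: joints at [1.056, 0.181, 1.607, -0, 1.354, -0.206], TCP at [0.175, 0.548, 0.231] pointing down, gripper open.
Joint ranges: [-2.99, 2.99], [-0.89, 2.07], [0.3, 2.58], [-1.14, 4.28], [0, 2.63], [-3.12, 3.12]. Speed limits (rad/s): [2.57, 2.57, 3.01, 3.14, 3.14, 3.14].

### API

Orientations are given as a unit quaternion [w, x, y, z].
In Python, from bench import ctrl, imaging gives the robot as it stands.
- The arm moves only by the shell command python3 -m jog 'ROWS'. ROWS is JSON, a list of rows, each a list of 3 entries, a list of its own where there are three numbers: the shift along the tool's x, y, z in cm, then the turn, a rotation vector about the tool's x, y, z in rad, then the finger opening in cm, from 0 to 8.54. A call has 1 to 12 rows; each row shifts and turns the pose as measured when the row begins, along the tool's axes as they then stand; what a row does not reach is not made up. A row lasts 1/12 s, in which the tool goes at most 41.7 mm and 7.16 degrees, less where a joint would pass 70% of its speed; a pose out of reach is approached as far as the arm can. A call is refused whole if a number of a shift passes 4.17 or a number of a turn 0.125, either way. A call with a gripper value outside its range is refused whole. The fingers move at their own pace and stop on an object; the grip force is fixed at half the most. Time passes only in rows, so rows that do not move let the fingers close. It gives the time, the measured TCP pose, the force and the opening at its end, in the units of the state.
- ctrl.get_obs(): the state, without advancing time (a new reading comes with each control period).
- imaging.camera(name): name is "side" or "top" or "wrist"; returns a dict with "frame" (384x512x3 uint8, red, green, blue), "depth" (384x512 float32, m along the optical axis (not along the pixel's ray), 0 where there is no reading), "K" (3x3 intrinsics, pixels), "k1" (the pictures are not rectified: a ray, as slopes to the right and down, at radius r is drawn at 1 + k1 r^2 times it, then the intrinsics apply), "R" (3x3) and "t" (3): a world point X has camera coordinates R X + t. Camera axes: x right, y down, z forward; pixel columns grow to the right and rows downward; lengths in m; the calibration is good to about 2 mm. A picture is of the moment at which its call begins.
- ctrl.hand_in(): hands the job in, once; it reports no verdict.
The state is a dict: "time_s": time; "q": joint angles; "dq": joint speeds; "joint_efforts": joint torques, N m; "eef_pos": TCP position; "eef_rot": TCP orientation; "wrist_force": force on the tool from outside, world axes, zero at the start; "torque": the same for the moment, N m; "opening": opening from 0.0 (shut) to 1.0 (fully open).
Only numpy, scipy, OpenCV 4.12 (cv2) and the standard library are available. Lean on these libraries where they do the work, as an engineer would, in place of code of your own. Each camera call takes 0.05 s, during which the arm holds its last target. There are 200 camera calls.

## Working session

There is one attempt and no reset: what is moved stays moved. The work goes in short steps, Python scripts to look and compute and a shell command to move; the robot and the scene stay as the last step left them, time stands still between calls to the robot, and variables do not carry over. Pictures are saved under pics/ and viewed, about 12 in all and at most 16, crops included, and the job is handed in when it is done.

```bash
ls; mkdir -p pics; cat > h.py <<'E'
import numpy as np, cv2
from bench import ctrl, imaging
def shot(n,f=None):
    c=imaging.camera(n)
    if f: cv2.imwrite('pics/'+f,c['frame'][:,:,::-1])
    return c
def cloud(c):
    h,w=c['depth'].shape
    u,v=np.meshgrid(np.arange(w),np.arange(h))
    K=c['K'];x=(u-K[0,2])/K[0,0];y=(v-K[1,2])/K[1,1]
    x0,y0=x.copy(),y.copy()
    for _ in range(8):
        s=1+c['k1']*(x*x+y*y); x,y=x0/s*1,y0/s
    # note: s evaluated on undistorted slopes
    d=c['depth'];P=np.stack([x*d,y*d,d],-1)
    W=(P-c['t'])@c['R']
    W[d<=0]=np.nan
    return W
def ray(c,u,v,z):
    K=c['K'];x0=(u-K[0,2])/K[0,0];y0=(v-K[1,2])/K[1,1];x,y=x0,y0
    for _ in range(10):
        s=1+c['k1']*(x*x+y*y);x,y=x0/s,y0/s
    d=c['R'].T@np.array([x,y,1.]);o=-c['R'].T@c['t']
    return o+d*(z-o[2])/d[2]
def R_():
    from scipy.spatial.transform import Rotation as Ro
    o=ctrl.get_obs();q=o['eef_rot'];return np.array(o['eef_pos']),Ro.from_quat([q[1],q[2],q[3],q[0]]).as_matrix(),o
def hold(z):pass
E
python3 - <<'E'
from h import *
np.set_printoptions(precision=4,suppress=True)
p,R,o=R_();print(o,R)
a=shot('top','top0.png');b=shot('side','side0.png')
for c in(a,b):print(c['K'],c['k1'],-c['R'].T@c['t'],c['R'])
np.savez('top0.npz',**a)
E
```

```text
pics
{'time_s': 0.0, 'q': array([ 1.0557,  0.1815,  1.608 ,  0.    ,  1.3538, -0.2063]), 'dq': array([ 0.    ,  0.0007, -0.0009,  0.0015, -0.0012,  0.0001]), 'joint_efforts': array([  0.0001, -44.4871, -35.1335,  -0.0002,   0.009 ,   0.    ]), 'eef_pos': array([0.1744, 0.5473, 0.2304]), 'eef_rot': array([-0.5707,  0.5712,  0.4166, -0.4177]), 'wrist_force': array([ 0.1616, -0.4693, -0.0097]), 'torque': array([-0.079 ,  0.0071, -0.0299]), 'opening': 0.9988184354321343} [[ 0.3039 -0.0009 -0.9527]
 [ 0.9527 -0.0015  0.3039]
 [-0.0017 -1.      0.0004]]
[[395.4246   0.     256.6836]
 [  0.     395.4246 192.6481]
 [  0.       0.       1.    ]] 0.047994848742526054 [0.493  0.0492 1.155 ] [[ 0.0294 -0.9995  0.0114]
 [-0.9911 -0.0306 -0.1295]
 [ 0.1298 -0.0075 -0.9915]]
[[413.5049   0.     254.7758]
 [  0.     413.5049 199.2482]
 [  0.       0.       1.    ]] -0.10323844901104987 [0.3938 1.1522 0.8167] [[-0.9818 -0.1891 -0.0167]
 [-0.0897  0.54   -0.8369]
 [ 0.1673 -0.8202 -0.5471]]
```

View pics/top0.png

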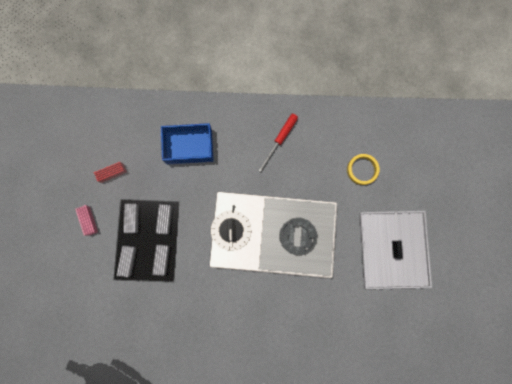

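View pics/side0.png

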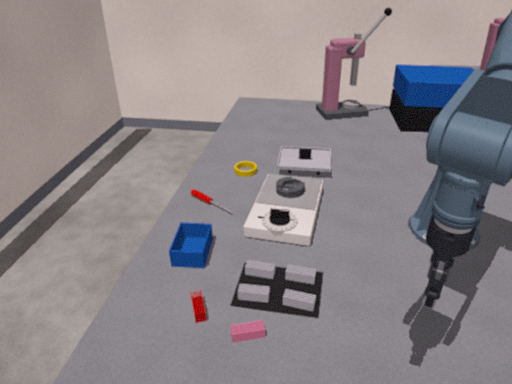

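```bash
cat > m.py <<'E'
from h import *
np.set_printoptions(precision=4,suppress=True)
def rect(W,m,tag):
    P=W[m];P=P[~np.isnan(P[:,0])]
    r=cv2.minAreaRect((P[:,:2]*1000).astype(np.float32));print(tag,len(P),np.round(r[0],1),np.round(r[1],1),round(r[2],1),'z',np.round(np.percentile(P[:,2],[5,50,95]),4),'mean',P[:,:2].mean(0));return r
def comps(m,mn=30):
    n,l,s,c=cv2.connectedComponentsWithStats(m.astype(np.uint8));return [(l==i) for i in range(1,n) if s[i,4]>=mn]
E
python3 - <<'E'
from m import *
c=np.load('top0.npz');c={k:c[k] for k in c};W=cloud(c);Z=W[...,2]
u,v=np.meshgrid(np.arange(512),np.arange(384))
on=(v>100)&(u>60)&(v<300)
print('bench z',np.nanmedian(Z[200:300,10:60]),np.nanstd(Z[200:300,10:60]))
for m in comps(on&(Z>.015)&(u<440)):
    r=rect(W,m,str((int(u[m].mean()),int(v[m].mean()))))
S=(u>200)&(u<345)&(v>180)&(v<290)
for m in comps(S&(Z>.04)&(Z<.056),500):rect(W,m,'housing')
for m in comps(S&(Z>.062)):rect(W,m,'scale high')
for m in comps((u>350)&(v>200)&(Z>.06),10):rect(W,m,'handle')
g=c['frame'].max(2)
rect(W,comps((u<190)&(v>190)&(v<290)&(Z<.012)&(g<40),500)[0],'mat')
f=c['frame'][180:300,200:440,::-1]
cv2.imwrite('pics/crop0.png',cv2.resize(f,None,fx=3.3,fy=3.3,interpolation=cv2.INTER_CUBIC))
E
```

```text
bench z -0.0002148522995339347 0.0022111844085555797
(285, 128) 259 [836.2 -39.7] [ 24.7 100.1] 58.9 z [0.0167 0.0223 0.0264] mean [ 0.8358 -0.0399]
(184, 142) 762 [776.7 246.4] [101.  140.1] 5.5 z [0.0184 0.0482 0.0612] mean [0.7779 0.2508]
(363, 168) 302 [ 721.3 -267.3] [87.6 90.4] 18.0 z [0.0174 0.0233 0.027 ] mean [ 0.7211 -0.2674]
(108, 171) 321 [689.2 466.8] [29.1 79.6] 25.5 z [0.0184 0.0268 0.0325] mean [0.689  0.4663]
(273, 234) 9139 [524.6  -7. ] [345. 210.] 86.5 z [0.0447 0.0492 0.075 ] mean [ 0.523 -0.008]
(85, 219) 366 [548.2 521.1] [84.  31.6] 21.9 z [0.0183 0.0279 0.0326] mean [0.5488 0.5198]
(130, 217) 353 [559.3 397.2] [77.7 32.2] 2.4 z [0.0198 0.0296 0.0346] mean [0.5583 0.3959]
(163, 218) 308 [558.4 303.8] [29.  79.2] 87.2 z [0.0185 0.0291 0.0339] mean [0.5584 0.3032]
(395, 249) 5102 [ 493.  -348.3] [211.1 181.7] 3.2 z [0.0313 0.0352 0.0465] mean [ 0.4914 -0.3498]
(160, 259) 329 [443.5 304.1] [28.7 81.9] 86.3 z [0.0184 0.0293 0.0342] mean [0.4435 0.3038]
(125, 260) 362 [438.1 400.9] [31.3 81.8] 82.5 z [0.0181 0.0292 0.0343] mean [0.438  0.4002]
housing 7475 [524.9  -6.7] [344.5 209.7] 86.7 z [0.0445 0.0486 0.0532] mean [ 0.5229 -0.0072]
scale high 591 [520.2 -73.3] [ 98.6 100.4] 35.2 z [0.0684 0.0755 0.0792] mean [ 0.5202 -0.0732]
scale high 379 [531.1 109.1] [64.3 65.6] 46.7 z [0.0622 0.0648 0.0933] mean [0.529  0.1099]
handle 136 [ 492.9 -346.4] [48.5 15.5] 1.5 z [0.0647 0.0783 0.0827] mean [ 0.4926 -0.3448]
mat 2000 [487.5 352.5] [164.4 201.5] 89.2 z [-0.0022  0.0015  0.0051] mean [0.4758 0.3489]
```

View pics/crop0.png

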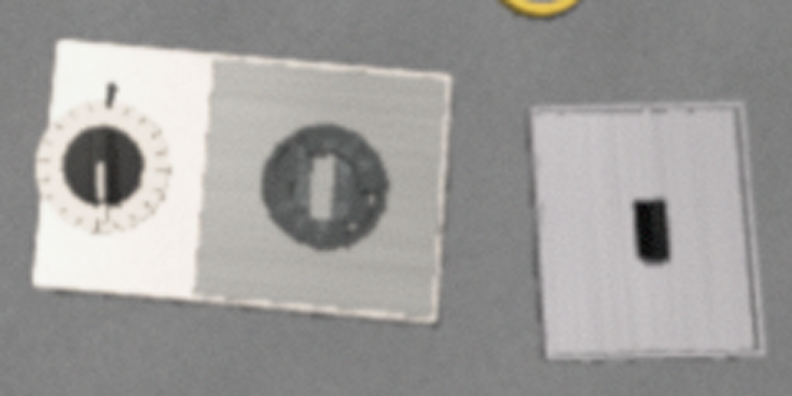

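The top view shows the tray with its handle at (397,249), the socket at (298,236) and the knob at (231,231), with its pointer towards -x (about +3.2 rad). Four grey bars stand on the mat. The red one (108,171) and the pink one (85,219) are off the mat, so they're the look-alikes.

```bash
cat > to.py <<'E'
# to.py x y z yaw_deg(tool x): shift needed in tool axes (cm) now, and turn
import sys
from h import *
from scipy.spatial.transform import Rotation as Ro
np.set_printoptions(precision=4,suppress=True)
p,R,o=R_();a=[float(s) for s in sys.argv[1:5]]
yaw=np.degrees(np.arctan2(R[1,0],R[0,0]))
y=np.radians(a[3]) if len(a)>3 else np.radians(yaw)
T=np.c_[[np.cos(y),np.sin(y),0],[0,0,-1],[-np.sin(y),np.cos(y),0]]
rv=Ro.from_matrix(R.T@T).as_rotvec()
print('t',round(o['time_s'],2),'pos',p,'yaw',round(yaw,2),'q',o['q'],'F',np.array(o['wrist_force']),'M',np.array(o['torque']),'open',round(o['opening'],3))
if len(a)>2:
    d=np.array(a[:3])-p
    print('shift cm now',R.T@d*100,' after turn',T.T@d*100,'turn rv',rv)
E
python3 -m jog '[[[-3.15,0,-2.4],[0,0,0],8.5],[[-3.15,0,-2.4],[0,0,0],8.5],[[-3.15,0,-2.4],[0,0,0],8.5],[[-3.15,0,-2.4],[0,0,0],8.5],[[-3.15,0,-2.4],[0,0,0],8.5],[[-3.15,0,-2.4],[0,0,0],8.5],[[-3.15,0,-2.4],[0,0,0],8.5],[[-3.15,0,-2.4],[0,0,0],8.5],[[-3.15,0,-2.4],[0,0,0],8.5],[[-3.15,0,-2.4],[0,0,0],8.5],[[-3.15,0,-2.4],[0,0,0],8.5],[[-3.15,0,-2.4],[0,0,0],8.5]]'
python3 -m jog '[[[-3.15,0,-2.4],[0,0,0],8.5],[[-3.15,0,-2.4],[0,0,0],8.5],[[-3.15,0,-2.4],[0,0,0],8.5],[[-3.15,0,-2.4],[0,0,0],8.5],[[-3.15,0,-2.4],[0,0,0],8.5],[[-3.15,0,-2.4],[0,0,0],8.5],[[-3.15,0,-2.4],[0,0,0],8.5],[[-3.15,0,-2.4],[0,0,0],8.5],[[-3.15,0,-2.4],[0,0,0],8.5],[[-3.15,0,-2.4],[0,0,0],8.5],[[0,0,0],[0,0.125,0],8.5],[[0,0,0],[0,0.125,0],8.5]]'
python3 -m jog '[[[0,0,0],[0,0.125,0],8.5],[[0,0,0],[0,0.125,0],8.5],[[0,0,0],[0,0.125,0],8.5],[[0,0,0],[0,0.125,0],8.5],[[0,0,0],[0,0.125,0],8.5],[[0,0,0],[0,0.125,0],8.5],[[0,0,0],[0,0.125,0],8.5],[[0,0,0],[0,0.125,0],8.5],[[0,0,0],[0,0.125,0],8.5],[[0,0,0],[0,0.125,0],8.5],[[0,0,0],[0,0.125,0],8.5],[[0,0,0],[0,0.125,0],8.5]]'
python3 to.py .493 -.3475 .23 -86.8
```

```text
time_s: 1.1
eef_pos: [0.3342, 0.0867, 0.2252]
eef_rot: [-0.567, 0.568, 0.42, -0.424]
wrist_force: [1.2, 0.2, -0.4]
opening: 0.996
time_s: 2.1
eef_pos: [0.4726, -0.3136, 0.2218]
eef_rot: [-0.618, 0.618, 0.342, -0.345]
wrist_force: [-0.4, 0.9, -0.3]
opening: 0.992
time_s: 3.1
eef_pos: [0.4688, -0.3133, 0.2131]
eef_rot: [0.688, -0.685, 0.175, -0.164]
wrist_force: [-0.6, -0.3, -0.3]
opening: 0.994
t 3.1 pos [ 0.4688 -0.3133  0.2131] yaw -27.71 q [-0.7966  0.1846  1.6405 -0.0054  1.3325 -0.3116] F [-0.623  -0.2782 -0.3294] M [-0.01   -0.0285 -0.0468] open 0.994
shift cm now [ 3.7007 -1.7502 -1.9041]  after turn [ 3.5495 -1.6878  2.2218] turn rv [ 0.0087  1.0313 -0.0153]
```

```bash

python3 -m jog '[[[0,0,0],[0,0.125,0],8.5],[[0,0,0],[0,0.125,0],8.5],[[0,0,0],[0,0.125,0],8.5],[[0,0,0],[0,0.125,0],8.5],[[0,0,0],[0,0.125,0],8.5],[[0,0,0],[0,0.125,0],8.5],[[0,0,0],[0,0.125,0],8.5],[[0,0,0],[0,0.125,0],8.5],[[0,0,0],[0.009,0.032,-0.015],8.5],[[1.8,-0.9,1.1],[0,0,0],8.5],[[1.8,-0.9,1.1],[0,0,0],8.5],[[0,0,0],[0,0,0],8.5]]' 
python3 to.py .493 -.3475 .23 -86.8
python3 - <<'E'
from m import *
c=shot('wrist','w1.png');W=cloud(c);print(-c['R'].T@c['t'],c['R'])
Z=W[...,2];print(np.nanpercentile(Z,[5,50,95]))
g=c['frame'].max(2)
for m in comps((g<60)&(Z>.05)&(Z<.1),200):rect(W,m,'handle')
for m in comps((Z>.066)&(Z<.1),200):rect(W,m,'high')
for m in comps((Z>.025)&(Z<.06),2000):rect(W,m,'tray')
E
```

```text
time_s: 4.1
eef_pos: [0.4889, -0.3439, 0.223]
eef_rot: [-0.509, 0.514, -0.493, 0.483]
wrist_force: [0.1, 0.3, 0.2]
opening: 0.996
t 4.1 pos [ 0.4889 -0.3439  0.223 ] yaw -87.32 q [-0.8069  0.2491  1.5428 -0.0085  1.3643  0.7189] F [0.125  0.276  0.1837] M [ 0.0358  0.0012 -0.0044] open 0.996
shift cm now [ 0.3697 -0.7122  0.3775]  after turn [ 0.3771 -0.704   0.3853] turn rv [ 0.0158 -0.0091 -0.0057]
[ 0.5677 -0.3408  0.3643] [[ 0.0468 -0.9989 -0.0052]
 [-0.9486 -0.0461  0.3131]
 [-0.313  -0.0097 -0.9497]]
[-0.001   0.0011  0.3029]
handle 1500 [ 520.3 -110.6] [95.1 34. ] 2.3 z [0.0516 0.0629 0.0749] mean [ 0.5275 -0.1183]
handle 800 [ 492.1 -349. ] [49.1 13.6] 2.9 z [0.0672 0.0805 0.082 ] mean [ 0.4948 -0.3488]
handle 241 [481.9 -95. ] [26.5 20.2] 77.8 z [0.0568 0.0598 0.0758] mean [ 0.4832 -0.0918]
high 1702 [ 515.7 -110.7] [33.3 93.6] 81.5 z [0.0673 0.0752 0.0778] mean [ 0.5218 -0.1133]
high 770 [ 492.1 -349.1] [49.1 13.6] 2.8 z [0.0775 0.0805 0.082 ] mean [ 0.4938 -0.3488]
tray 18691 [ 517.  -121.1] [122.3 210. ] 86.4 z [0.0366 0.0497 0.0513] mean [ 0.5234 -0.1415]
tray 32849 [ 491.8 -348.8] [211.1 181.4] 3.1 z [0.0348 0.0361 0.0458] mean [ 0.5005 -0.3485]
```

View pics/w1.png

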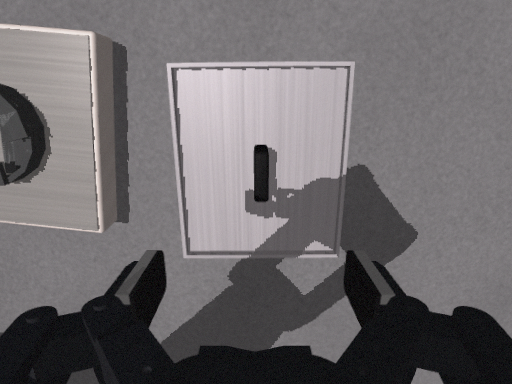

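```bash

python3 -m jog '[[[0.5,0,0.35],[0.016,-0.005,-0.006],8.5],[[0,3,0],[0,0,0],8.5],[[0,3,0],[0,0,0],8.5],[[0,3,0],[0,0,0],8.5],[[0,3,0],[0,0,0],8.5],[[0,0,0],[0,0,0],8.5]]' 
python3 to.py .4921 -.349 .043 -87
```

```text
time_s: 4.65
eef_pos: [0.4915, -0.3455, 0.0977]
eef_rot: [0.514, -0.513, 0.485, -0.487]
wrist_force: [-1.2, 1.9, -1.2]
opening: 0.996
t 4.65 pos [ 0.4915 -0.3455  0.0977] yaw -86.87 q [-0.8117  0.3824  1.6444  0.0031  1.1112  0.703 ] F [-1.2001  1.897  -1.2362] M [0.0195 0.0316 0.0041] open 0.996
shift cm now [0.343  5.4751 0.0192]  after turn [0.348  5.4747 0.0445] turn rv [-0.0045  0.0023  0.0009]
```

```bash

python3 -m jog '[[[0.35,2.2,0.03],[-0.004,0.002,0],8.5],[[0,2,0],[0,0,0],8.5],[[0,1.3,0],[0,0,0],8.5],[[0,0,0],[0,0,0],8.5]]' 
python3 to.py .4921 -.349 .043 -87
```

```text
time_s: 4.98
eef_pos: [0.4916, -0.3478, 0.0428]
eef_rot: [0.514, -0.513, 0.486, -0.487]
wrist_force: [-1.2, 0.5, 0.5]
opening: 0.999
t 4.98 pos [ 0.4916 -0.3478  0.0428] yaw -86.9 q [-0.813   0.4673  1.6564  0.0007  1.0172  0.7034] F [-1.2153  0.5347  0.4781] M [ 0.0102  0.0466 -0.0155] open 0.999
shift cm now [ 0.1191 -0.0226  0.0414]  after turn [ 0.119  -0.0226  0.0416] turn rv [-0.0009  0.0017  0.0001]
```

```bash

python3 -m jog '[[[0.12,0,0.04],[0,0.002,0],8.5],[[0,0,0],[0,0,0],0.5],[[0,0,0],[0,0,0],0.5],[[0,0,0],[0,0,0],0.5],[[0,0,0],[0,0,0],0.5],[[0,0,0],[0,0,0],0.5],[[0,0,0],[0,0,0],0.5],[[0,0,0],[0,0,0],0.5],[[0,0,0],[0,0,0],0.5],[[0,0,0],[0,0,0],0.5],[[0,0,0],[0,0,0],0.5],[[0,0,0],[0,0,0],0.5]]' 
python3 to.py .4921 -.349 .043 -87
```

```text
time_s: 5.98
eef_pos: [0.4953, -0.3519, 0.0507]
eef_rot: [0.513, -0.513, 0.483, -0.491]
wrist_force: [-0.3, -1.0, 1.2]
opening: 0.157
t 5.98 pos [ 0.4953 -0.3519  0.0507] yaw -87.0 q [-0.8134  0.4591  1.6486  0.0014  1.023   0.7042] F [-0.3002 -0.9707  1.2275] M [ 0.1275  0.0515 -0.031 ] open 0.157
shift cm now [-0.3121  0.7657 -0.3153]  after turn [-0.3063  0.7704 -0.3092] turn rv [-0.008   0.      0.0075]
```

```bash

python3 -m jog '[[[0,-2,0],[0,0,0],0.5],[[0,-2,0],[0,0,0],0.5],[[0,-2,0],[0,0,0],0.5],[[0,-2,0],[0,0,0],0.5],[[0,-2,0],[0,0,0],0.5],[[0,-2,0],[0,0,0],0.5],[[0,-1,0],[0,0,0],0.5]]' 
python3 to.py .5206 -.0727 .18 -33.35
python3 - <<'E'
from m import *
c=shot('wrist','w2.png');W=cloud(c);p,R,o=R_()
# tray points relative to tool frame: floor plane
g=c['frame'].max(2);Z=W[...,2]
M=(np.abs(W[...,0]-p[0])<.13)&(np.abs(W[...,1]-p[1])<.12)&(Z>p[2]-.025)&(Z<p[2]+.02)
for m in comps(M,1000):
    r=rect(W,m,'tray')
    P=W[m];P=P[(P[:,2]<np.median(P[:,2])+.006)&(P[:,2]>np.median(P[:,2])-.006)];A=np.c_[P[:,:2],np.ones(len(P))];print('plane',np.linalg.lstsq(A,P[:,2],rcond=None)[0],p)
E
```

```text
time_s: 6.57
eef_pos: [0.4896, -0.3463, 0.1765]
eef_rot: [0.513, -0.512, 0.49, -0.484]
wrist_force: [0.9, -0.3, -2.6]
opening: 0.154
t 6.57 pos [ 0.4896 -0.3463  0.1765] yaw -87.01 q [-0.8139  0.2925  1.5866  0.001   1.271   0.7043] F [ 0.8965 -0.2694 -2.5538] M [-0.0024 -0.0703 -0.0065] open 0.154
shift cm now [-27.1623  -0.1773   4.526 ]  after turn [-12.4498  -0.3488  24.5599] turn rv [ 0.0011 -0.9365 -0.0088]
tray 88854 [ 518.4 -344.4] [146.8 181.7] 3.2 z [0.1601 0.1617 0.1716] mean [ 0.5354 -0.3433]
plane [-0.011   0.0077  0.1701] [ 0.4901 -0.3469  0.1779]
```

View pics/w2.png

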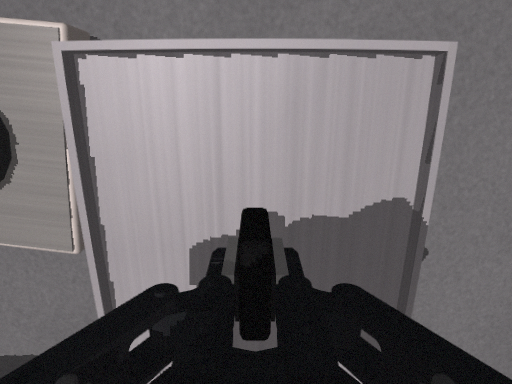

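```bash

python3 -m jog '[[[0,0,0],[0,-0.12,0],0.5],[[0,0,0],[0,-0.12,0],0.5],[[0,0,0],[0,-0.12,0],0.5],[[0,0,0],[0,-0.12,0],0.5],[[0,0,0],[0,-0.12,0],0.5],[[0,0,0],[0,-0.12,0],0.5],[[0,0,0],[0,-0.12,0],0.5],[[0,0,0],[0,-0.1,-0.008],0.5]]' >/dev/null
python3 -m jog '[[[-1.2,0,2.4],[0,0,0],0.5],[[-1.2,0,2.4],[0,0,0],0.5],[[-1.2,0,2.4],[0,0,0],0.5],[[-1.2,0,2.4],[0,0,0],0.5],[[-1.2,0,2.4],[0,0,0],0.5],[[-1.2,0,2.4],[0,0,0],0.5],[[-1.2,0,2.4],[0,0,0],0.5],[[-1.2,0,2.4],[0,0,0],0.5],[[0,0,0],[0,0,0],0.5]]' 
python3 to.py .5223 -.0702 .18 -33.4
```

```text
time_s: 8.03
eef_pos: [0.4954, -0.1187, 0.1554]
eef_rot: [0.686, -0.676, 0.198, -0.18]
wrist_force: [0.1, 0.7, -2.9]
opening: 0.153
t 8.03 pos [ 0.4954 -0.1187  0.1554] yaw -31.01 q [-0.474   0.1369  1.8209  0.009   1.212   0.064 ] F [ 0.1483  0.7076 -2.8914] M [-0.0118 -0.0343 -0.0105] open 0.153
shift cm now [-0.2636 -2.4204  5.5633]  after turn [-0.4242 -2.463   5.5346] turn rv [-0.0059  0.0417 -0.0289]
```

```bash

python3 -m jog '[[[-0.1,-1.2,2.6],[-0.006,0.042,-0.029],0.5],[[-0.1,-1.2,2.6],[0,0,0],0.5],[[0,0,0],[0,0,0],0.5]]' 
python3 to.py .5223 -.0702 .16 -33.4
python3 - <<'E'
from m import *
c=shot('top');p,R,o=R_();W=cloud(c);Z=W[...,2];u,v=np.meshgrid(np.arange(512),np.arange(384))
M=(np.hypot(W[...,0]-p[0],W[...,1]-p[1])<.16)&(Z>p[2]-.03)&(Z<p[2]+.005)&(c['frame'].max(2)>90)
for m in comps(M,200):rect(W,m,'tray')
c=shot('side','s2.png')
E
```

```text
time_s: 8.28
eef_pos: [0.5196, -0.0712, 0.1756]
eef_rot: [-0.677, 0.677, -0.206, 0.202]
wrist_force: [0.1, -0.4, -2.0]
opening: 0.158
t 8.28 pos [ 0.5196 -0.0712  0.1756] yaw -33.52 q [-0.3623  0.1308  1.7826 -0.0009  1.2341  0.2231] F [ 0.0711 -0.3533 -2.0181] M [ 0.0285 -0.0768 -0.0923] open 0.158
shift cm now [0.174  1.5596 0.2378]  after turn [0.1659 1.5611 0.2341] turn rv [ 0.0021 -0.0022 -0.0055]
tray 1607 [556.  -16.6] [ 78.3 180.4] 57.7 z [0.1567 0.1601 0.1697] mean [ 0.5496 -0.0029]
tray 1148 [447.3 -93.1] [96.  86.5] 57.3 z [0.1581 0.1614 0.1718] mean [ 0.4402 -0.0971]
```

View pics/s2.png

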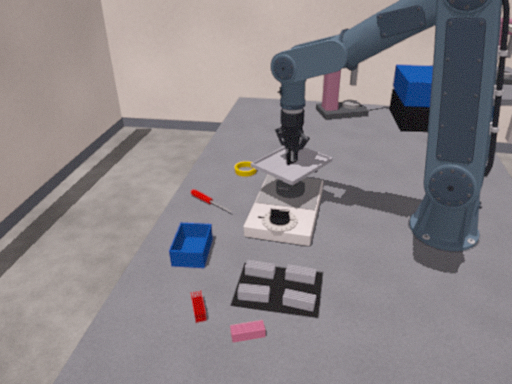

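```bash

python3 -m jog '[[[0,1.5,0],[0.002,-0.002,-0.005],0.5],[[0,1.5,0],[0,0,0],0.5],[[0,0.8,0],[0,0,0],0.5]]' 
python3 to.py .520 -.0715 .11 -33.0
```

```text
time_s: 8.63
eef_pos: [0.5168, -0.076, 0.134]
eef_rot: [-0.676, 0.678, -0.204, 0.202]
wrist_force: [-0.4, 0.1, -2.9]
opening: 0.153
t 8.63 pos [ 0.5168 -0.076   0.134 ] yaw -33.43 q [-0.3713  0.1784  1.8214 -0.0038  1.1446  0.2137] F [-0.4099  0.1282 -2.8857] M [-0.0129  0.0144  0.0481] open 0.153
shift cm now [0.0222 2.3966 0.5604]  after turn [0.0215 2.3989 0.5507] turn rv [ 0.004  -0.0075 -0.002 ]
```

```bash

python3 -m jog '[[[0,0,0.55],[0.003,0,0],0.5],[[0,0.3,0.1],[0,0,0],0.5]]' 
python3 to.py .520 -.0715 .11 -33.0
python3 - <<'E'
from m import *
c=shot('top');p,R,o=R_();W=cloud(c);Z=W[...,2]
M=(np.hypot(W[...,0]-p[0],W[...,1]-p[1])<.16)&(Z>p[2]-.03)&(Z<p[2]+.005)&(c['frame'].max(2)>90)
for m in comps(M,200):rect(W,m,'tray')
E
```

```text
time_s: 8.8
eef_pos: [0.5181, -0.0716, 0.1278]
eef_rot: [-0.677, 0.677, -0.207, 0.201]
wrist_force: [0.2, 0.6, -3.0]
opening: 0.154
t 8.8 pos [ 0.5181 -0.0716  0.1278] yaw -33.59 q [-0.364   0.1915  1.8202 -0.0008  1.1379  0.2224] F [ 0.1783  0.5582 -3.0453] M [-0.0488 -0.0081 -0.0134] open 0.154
shift cm now [0.1649 1.78   0.1164]  after turn [0.1525 1.7814 0.1105] turn rv [ 0.0024 -0.0102 -0.0076]
tray 1447 [553.9 -18.3] [ 78.6 179.8] 56.4 z [0.1089 0.1123 0.1223] mean [ 0.5482 -0.0029]
tray 1039 [446.9 -93.1] [97.6 87.4] 56.2 z [0.1105 0.1137 0.1238] mean [ 0.4389 -0.0967]
```

```bash

python3 -m jog '[[[0.22,0,0.15],[0.002,0,-0.006],0.5],[[0,0.7,0.05],[0,0,0],0.5]]' 
python3 to.py .521 -.0711 .11 -33.4
python3 -m jog '[[[0,0.7,0.05],[0,0,0],0.5]]' 
python3 to.py .521 -.0711 .11 -33.4
```

```text
time_s: 9.02
eef_pos: [0.5216, -0.0719, 0.1209]
eef_rot: [-0.677, 0.677, -0.204, 0.204]
wrist_force: [0.7, -0.2, -2.9]
opening: 0.154
t 9.02 pos [ 0.5216 -0.0719  0.1209] yaw -33.6 q [-0.3623  0.2037  1.8217 -0.0007  1.1166  0.2244] F [ 0.7344 -0.2005 -2.884 ] M [ 0.0008 -0.0343  0.0004] open 0.154
shift cm now [-0.096   1.0935  0.0377]  after turn [-0.0961  1.0935  0.0373] turn rv [ 0.0007 -0.0034 -0.0002]
time_s: 9.1
eef_pos: [0.5223, -0.0718, 0.114]
eef_rot: [-0.677, 0.677, -0.204, 0.205]
wrist_force: [-0.2, 0.3, -2.9]
opening: 0.15
t 9.1 pos [ 0.5223 -0.0718  0.114 ] yaw -33.6 q [-0.3614  0.2145  1.825  -0.0008  1.1012  0.2254] F [-0.1986  0.2654 -2.8604] M [ 0.0021  0.0186 -0.0123] open 0.15
shift cm now [-0.1475  0.3975 -0.0178]  after turn [-0.1471  0.3976 -0.0174] turn rv [ 0.0005 -0.0035  0.0011]
```

```bash

python3 -m jog '[[[-0.1,0.3,0],[0,0,0],0.5]]'; python3 -m jog '[[[0,0.25,0],[0,0,0],0.5]]' 
python3 to.py .521 -.0711 .11 -33.4
python3 - <<'E'
from m import *
c=shot('top');p,R,o=R_();W=cloud(c);Z=W[...,2]
M=(np.hypot(W[...,0]-p[0],W[...,1]-p[1])<.16)&(Z>p[2]-.03)&(Z<p[2]+.005)&(c['frame'].max(2)>90)
for m in comps(M,200):rect(W,m,'tray')
E
```

```text
time_s: 9.18
eef_pos: [0.5215, -0.0712, 0.1103]
eef_rot: [-0.677, 0.677, -0.204, 0.205]
wrist_force: [0.0, 0.0, -3.1]
opening: 0.152
time_s: 9.27
eef_pos: [0.5218, -0.0718, 0.1094]
eef_rot: [-0.676, 0.678, -0.204, 0.205]
wrist_force: [-15.7, 0.1, 39.4]
opening: 0.153
t 9.27 pos [ 0.5218 -0.0718  0.1094] yaw -33.57 q [-0.3611  0.2202  1.8289 -0.0021  1.0913  0.2257] F [-15.706    0.0939  39.3938] M [0.9363 2.8648 0.1759] open 0.153
shift cm now [-0.1009 -0.06    0.0127]  after turn [-0.101  -0.0598  0.0131] turn rv [ 0.0015 -0.0029  0.0015]
tray 1375 [557.4 -18. ] [ 78.1 179.9] 56.5 z [0.0909 0.0944 0.1044] mean [ 0.552  -0.0024]
tray 967 [450.  -91.1] [99.5 81.5] 57.3 z [0.0915 0.0949 0.1049] mean [ 0.4418 -0.0951]
```

```bash

python3 -m jog '[[[0,-0.15,0],[0,0,0],0.5]]'; python3 to.py; python3 -m jog '[[[0.02,0,0],[0.0,0.1,0],0.5]]';python3 -m jog '[[[0.02,0,0],[0.0,0.1,0],0.5]]' 
python3 to.py .522 -.0715 .1105 -93.4
```

```text
time_s: 9.4
eef_pos: [0.5217, -0.0715, 0.1115]
eef_rot: [-0.676, 0.677, -0.204, 0.204]
wrist_force: [-0.3, -0.5, -3.7]
opening: 0.155
t 9.4 pos [ 0.5217 -0.0715  0.1115] yaw -33.56 q [-0.3609  0.217   1.8278 -0.0015  1.0959  0.2255] F [-0.25   -0.5243 -3.7215] M [-0.0008 -0.0223  0.0157] open 0.155
time_s: 9.48
eef_pos: [0.5224, -0.0717, 0.1121]
eef_rot: [-0.666, 0.667, -0.237, 0.238]
wrist_force: [0.2, 0.3, -2.8]
opening: 0.153
time_s: 9.57
eef_pos: [0.5226, -0.0718, 0.1122]
eef_rot: [-0.652, 0.653, -0.271, 0.273]
wrist_force: [-1.5, 0.2, -3.2]
opening: 0.151
t 9.57 pos [ 0.5226 -0.0718  0.1122] yaw -45.24 q [-0.3609  0.2167  1.8265 -0.0016  1.0958  0.4294] F [-1.5149  0.241  -3.2495] M [ 0.0561 -0.0065 -0.0163] open 0.151
shift cm now [-0.0656  0.1734 -0.0234]  after turn [-0.026   0.1736 -0.0641] turn rv [-0.0011  0.8406  0.0029]
```

```bash

python3 -m jog '[[[-0.03,0.07,0],[0.0,0.12,0],0.5]]';python3 -m jog '[[[0,0,0],[0.0,0.12,0],0.5]]';  python3 -m jog '[[[0,0,0],[0.0,0.12,0],0.5]]'
python3 to.py .522 -.0715 .1115 -93.4
```

```text
time_s: 9.65
eef_pos: [0.5228, -0.0717, 0.1118]
eef_rot: [-0.634, 0.635, -0.311, 0.313]
wrist_force: [-1.0, -0.3, -1.8]
opening: 0.154
time_s: 9.73
eef_pos: [0.5227, -0.0716, 0.1116]
eef_rot: [-0.613, 0.614, -0.35, 0.353]
wrist_force: [0.1, -0.2, -3.0]
opening: 0.154
time_s: 9.82
eef_pos: [0.5227, -0.0715, 0.1115]
eef_rot: [-0.59, 0.591, -0.388, 0.391]
wrist_force: [0.2, -0.1, -2.9]
opening: 0.153
t 9.82 pos [ 0.5227 -0.0715  0.1115] yaw -66.77 q [-0.3603  0.2172  1.8276 -0.0016  1.0929  0.8057] F [ 0.1719 -0.0556 -2.9028] M [-0.0233  0.012   0.015 ] open 0.153
shift cm now [-0.0328 -0.0027 -0.0673]  after turn [ 0.0008 -0.0024 -0.0749] turn rv [-0.0026  0.4649  0.0032]
```

```bash

python3 -m jog '[[[0,0,0],[0.0,0.12,0],0.5]]';python3 -m jog '[[[0,0,0],[0.0,0.12,0],0.5]]';  python3 -m jog '[[[0,0,0],[0.0,0.12,0],0.5]]';  python3 -m jog '[[[0,0,0],[0.0,0.105,0],0.5]]'
python3 to.py .522 -.0715 .1115 -93.4
python3 - <<'E'
from m import *
c=shot('top');p,R,o=R_();W=cloud(c);Z=W[...,2]
M=(np.hypot(W[...,0]-p[0],W[...,1]-p[1])<.16)&(Z>p[2]-.03)&(Z<p[2]+.005)&(c['frame'].max(2)>90)
for m in comps(M,200):rect(W,m,'tray')
E
```

```text
time_s: 9.9
eef_pos: [0.5227, -0.0715, 0.1113]
eef_rot: [-0.565, 0.565, -0.424, 0.427]
wrist_force: [0.5, -0.5, -2.4]
opening: 0.155
time_s: 9.98
eef_pos: [0.5227, -0.0714, 0.1111]
eef_rot: [-0.537, 0.537, -0.458, 0.461]
wrist_force: [0.3, 0.6, -3.1]
opening: 0.154
time_s: 10.07
eef_pos: [0.5227, -0.0713, 0.111]
eef_rot: [0.508, -0.507, 0.491, -0.494]
wrist_force: [-0.9, 0.2, -3.0]
opening: 0.157
time_s: 10.15
eef_pos: [0.5227, -0.0712, 0.1108]
eef_rot: [-0.48, 0.479, -0.518, 0.521]
wrist_force: [-0.1, -1.0, -3.2]
opening: 0.156
t 10.15 pos [ 0.5227 -0.0712  0.1108] yaw -94.62 q [-0.3597  0.2178  1.8284 -0.0016  1.0912  1.2924] F [-0.1169 -0.9579 -3.1796] M [ 0.0181 -0.0056 -0.0705] open 0.156
shift cm now [ 0.0364 -0.0681 -0.0662]  after turn [ 0.0348 -0.068  -0.0672] turn rv [-0.0035 -0.0212  0.0026]
tray 1212 [534.3   8.5] [ 70.1 217.5] 70.0 z [0.0923 0.0959 0.1064] mean [ 0.5463 -0.0042]
tray 226 [ 616.  -128.7] [85.6 28.1] 69.0 z [0.0927 0.0961 0.1069] mean [ 0.6103 -0.1348]
tray 1070 [441.7 -91.9] [109.8  81.4] 71.8 z [0.0926 0.0958 0.1043] mean [ 0.4468 -0.0885]
```

```bash

python3 -m jog '[[[0.03,0.2,-0.05],[0.0,-0.018,0],0.5]]';python3 -m jog '[[[0,0.2,0],[0,0,0],0.5]]'
python3 to.py .522 -.0715 .102 -93.4
```

```text
time_s: 10.28
eef_pos: [0.5227, -0.0716, 0.1093]
eef_rot: [-0.484, 0.483, -0.514, 0.518]
wrist_force: [-4.2, 1.6, 22.3]
opening: 0.152
time_s: 10.37
eef_pos: [0.5232, -0.0717, 0.1093]
eef_rot: [-0.485, 0.484, -0.513, 0.517]
wrist_force: [-12.2, 3.6, 27.8]
opening: 0.153
t 10.37 pos [ 0.5232 -0.0717  0.1093] yaw -93.52 q [-0.3603  0.2201  1.8294 -0.0016  1.0862  1.2726] F [-12.1754   3.6253  27.8227] M [ 0.8154  2.1376 -0.0851] open 0.153
shift cm now [-0.0152  0.7274 -0.1221]  after turn [-0.0131  0.728  -0.1183] turn rv [-0.0052 -0.002   0.0031]
```

```bash

python3 -m jog '[[[0,-0.15,0],[-0.005,0,0.003],0.5]]'
cat > tr.py <<'E'
from m import *
def tray(zlo=.085,zhi=.112,f='tt.png'):
    c=shot('top',f);p,R,o=R_();W=cloud(c);Z=W[...,2]
    M=(np.hypot(W[...,0]-.52,W[...,1]+.073)<.16)&(Z>zlo)&(Z<zhi)&(c['frame'].max(2)>110)&(np.ptp(c['frame'].astype(int),axis=2)<30)
    k=np.zeros_like(M)
    for m in comps(M,200):k|=m
    r=rect(W,k,'all')
    P=W[k];A=np.c_[P[:,:2],np.ones(len(P))];print('plane',np.linalg.lstsq(A,P[:,2],rcond=None)[0])
    return c,W
if __name__=='__main__':
    import sys
    tray(*[float(a) for a in sys.argv[1:3]])
    f=cv2.imread('pics/tt.png')[170:310,190:390];cv2.imwrite('pics/ttc.png',cv2.resize(f,None,fx=4,fy=4))
E
python3 tr.py; python3 to.py
```

```text
time_s: 10.45
eef_pos: [0.5231, -0.0716, 0.1112]
eef_rot: [-0.486, 0.486, -0.514, 0.514]
wrist_force: [-0.3, -0.4, -4.0]
opening: 0.153
all 2431 [521.3 -69.3] [179.6 209.5] 86.6 z [0.093  0.0964 0.106 ] mean [ 0.5113 -0.0503]
plane [-0.0002  0.0052  0.0976]
t 10.5 pos [ 0.5237 -0.0719  0.1117] yaw -93.25 q [-0.3611  0.2203  1.8232  0.      1.0967  1.2664] F [ 0.3715 -0.5334 -2.3117] M [-0.0326 -0.0082 -0.0354] open 0.151
```

View pics/ttc.png

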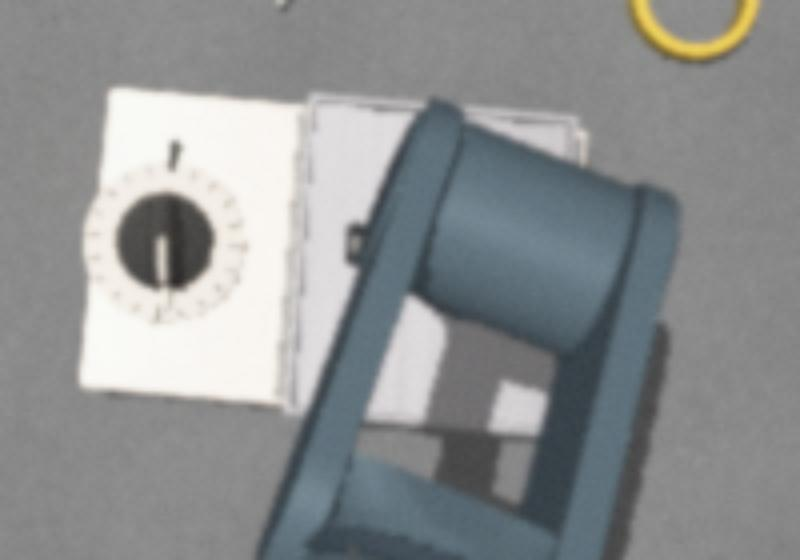

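```bash

python3 -m jog '[[[0.22,0,-0.07],[0,0,0],0.5]]';python3 -m jog '[[[0,0.3,0],[0,0,0],0.5]]';python3 to.py .522 -.0735 .102 -93.4
```

```text
time_s: 10.58
eef_pos: [0.5231, -0.0739, 0.1117]
eef_rot: [-0.487, 0.486, -0.513, 0.514]
wrist_force: [0.0, -0.2, -2.1]
opening: 0.152
time_s: 10.67
eef_pos: [0.5236, -0.0744, 0.1091]
eef_rot: [-0.487, 0.486, -0.512, 0.514]
wrist_force: [-0.1, 0.3, -3.3]
opening: 0.15
t 10.67 pos [ 0.5236 -0.0744  0.1091] yaw -92.95 q [-0.3658  0.2234  1.8258 -0.      1.0891  1.2566] F [-0.1369  0.3272 -3.329 ] M [-0.0024 -0.008   0.0044] open 0.15
shift cm now [-0.0835  0.7059 -0.1621]  after turn [-0.0815  0.7065 -0.1605] turn rv [-0.0031  0.0078  0.001 ]
```

Now it's below the former contact height with no force, so the crossbar is entering the slot.

```bash

python3 -m jog '[[[0,0.3,-0.05],[0,0.007,0],0.5]]';python3 -m jog '[[[0,0.25,0],[0,0,0],0.5]]';python3 to.py .522 -.0735 .102 -93.4
```

```text
time_s: 10.75
eef_pos: [0.523, -0.0745, 0.1056]
eef_rot: [-0.486, 0.485, -0.513, 0.515]
wrist_force: [1.1, 0.2, -3.0]
opening: 0.155
time_s: 10.83
eef_pos: [0.5226, -0.0745, 0.1023]
eef_rot: [-0.486, 0.485, -0.513, 0.515]
wrist_force: [-0.9, 0.3, -3.1]
opening: 0.155
t 10.83 pos [ 0.5226 -0.0745  0.1023] yaw -93.29 q [-0.3666  0.2321  1.8312 -0.0001  1.0754  1.2617] F [-0.8554  0.3233 -3.0925] M [ 0.0044 -0.0788 -0.0298] open 0.155
shift cm now [-0.0977  0.0306 -0.0672]  after turn [-0.0975  0.0309 -0.0673] turn rv [-0.0026  0.0019  0.0009]
```

```bash

python3 -m jog '[[[0,0.08,0],[0,0,0],0.5]]';python3 -m jog '[[[0,0.06,0],[0,0,0],0.5]]';python3 to.py; python3 tr.py .075 .1
```

```text
time_s: 10.92
eef_pos: [0.5219, -0.0742, 0.1006]
eef_rot: [-0.486, 0.485, -0.514, 0.514]
wrist_force: [-6.0, 1.9, 10.2]
opening: 0.149
time_s: 11.0
eef_pos: [0.5218, -0.0742, 0.1005]
eef_rot: [-0.486, 0.486, -0.514, 0.514]
wrist_force: [-7.9, 2.4, 16.8]
opening: 0.155
t 11.0 pos [ 0.5218 -0.0742  0.1005] yaw -93.24 q [-0.3666  0.2348  1.8324 -0.0003  1.0739  1.2609] F [-7.9474  2.3934 16.7915] M [0.1096 0.7674 0.0088] open 0.155
all 2387 [520.2 -72.1] [179.4 209.8] 86.7 z [0.082  0.0856 0.0956] mean [ 0.5112 -0.0528]
plane [0.0056 0.0025 0.0837]
```

```bash

python3 -m jog '[[[0,0,0],[0,0,0],8.5],[[0,0,0],[0,0,0],8.5],[[0,0,0],[0,0,0],8.5],[[0,-0.2,0],[0,0,0],8.5],[[0,-0.2,0],[0,0,0],8.5],[[0,-0.2,0],[0,0,0],8.5],[[0,-0.3,0],[0,0,0],8.5],[[0,-0.5,0],[0,0,0],8.5],[[0,-1,0],[0,0,0],8.5]]'
python3 -m jog '[[[0,-3,0],[0,0,0],8.5],[[0,-3,0],[0,0,0],8.5],[[0,-3,0],[0,0,0],8.5],[[-1,-1,0],[0,0,0],8.5],[[-2.5,0,0],[0,0,0],8.5],[[-2.5,0,0],[0,0,0],8.5],[[-2.5,0,0],[0,0,0],8.5],[[-2.5,0,0],[0,0,0],8.5],[[-1.5,0,0],[0,0,0],8.5],[[0,0,0],[0,-0.12,0],8.5],[[0,0,0],[0,-0.12,0],8.5],[[0,0,0],[0,-0.12,0],8.5]]'
python3 -m jog '[[[0,0,0],[0,-0.12,0],8.5],[[0,0,0],[0,-0.12,0],8.5],[[0,0,0],[0,-0.12,0],8.5],[[0,0,0],[0,-0.12,0],8.5],[[0,0,0],[0,-0.12,0],8.5],[[0,0,0],[0,-0.12,0],8.5],[[0,0,0],[0,-0.12,0],8.5],[[0,0,0],[0,-0.12,0],8.5],[[0,0,0],[0,-0.12,0],8.5],[[0,0,0],[0,-0.12,0],8.5],[[0,0,0],[0,-0.12,0],8.5],[[0,0,0],[0,-0.12,0],8.5]]'
python3 -m jog '[[[0,0,0],[0,-0.12,0],8.5],[[0,0,0],[0,-0.12,0],8.5],[[0,0,0],[0,-0.12,0],8.5],[[0,0,0],[0,-0.12,0],8.5],[[0,0,0],[0,-0.12,0],8.5],[[0,0,0],[0,-0.12,0],8.5],[[0,0,0],[0,-0.12,0],8.5],[[0,0,0],[0,-0.12,0],8.5],[[0,0,0],[0,-0.12,0],8.5],[[0,0,0],[0,-0.12,0],8.5],[[0,0,0],[0,-0.12,0],8.5]]'
python3 to.py .531 .112 .2 93
python3 - <<'E'
from m import *
c=shot('wrist','w3.png');W=cloud(c);Z=W[...,2];f=c['frame'].astype(int);g=f.max(2)
D=np.hypot(W[...,0]-.531,W[...,1]-.112)
for m in comps((D<.06)&(Z>.076)&(Z<.1),100):rect(W,m,'gripbar')
for m in comps((D<.05)&(Z>.058)&(Z<.1)&(g<90),200):rect(W,m,'disc')
for m in comps((D<.045)&(Z>.057)&(g>130),30):rect(W,m,'white')
for m in comps((D>.05)&(D<.09)&(Z>.03)&(Z<.07)&(g<90),30):rect(W,m,'zero')
E
python3 tr.py .075 .1
```

```text
time_s: 11.8
eef_pos: [0.5218, -0.0742, 0.1253]
eef_rot: [0.486, -0.486, 0.514, -0.514]
wrist_force: [-0.5, 0.0, -0.3]
opening: 0.996
time_s: 12.8
eef_pos: [0.5297, 0.0597, 0.24]
eef_rot: [0.573, -0.569, 0.414, -0.42]
wrist_force: [-0.0, 0.2, 0.2]
opening: 0.995
time_s: 13.8
eef_pos: [0.5263, 0.0672, 0.2422]
eef_rot: [0.702, -0.702, -0.088, 0.081]
wrist_force: [0.8, 0.1, -0.2]
opening: 0.994
time_s: 14.72
eef_pos: [0.5231, 0.073, 0.2441]
eef_rot: [-0.488, 0.491, 0.514, -0.507]
wrist_force: [-0.0, 0.1, 0.2]
opening: 0.996
t 14.72 pos [0.5231 0.073  0.2441] yaw 92.47 q [-0.0891  0.0573  1.7174  0.0046  1.3578 -1.7039] F [-0.0127  0.1245  0.2051] M [-0.0314 -0.0069 -0.0144] open 0.996
shift cm now [ 3.8483  4.4307 -0.9159]  after turn [ 3.8537  4.4092 -0.9939] turn rv [ 0.0096 -0.0092  0.0032]
gripbar 904 [529.9 108.8] [58.4 14.3] 3.2 z [0.0826 0.0917 0.0932] mean [0.5278 0.108 ]
disc 2853 [529.1 108.5] [63.6 66.5] 6.6 z [0.0627 0.0643 0.0923] mean [0.5284 0.1074]
white 55 [492.4 107.1] [11.7  4.4] 3.8 z [0.0629 0.064  0.0652] mean [0.4921 0.107 ]
white 120 [516.8 108.3] [30.4  3.9] 2.8 z [0.0915 0.0926 0.0941] mean [0.5165 0.1082]
zero 81 [591.  105.1] [ 5.8 19.6] 86.7 z [0.0539 0.0551 0.0563] mean [0.5908 0.105 ]
all 3993 [520.4 -72.4] [179.5 210.1] 86.8 z [0.082  0.0853 0.0941] mean [ 0.5194 -0.0932]
plane [ 0.0026 -0.0083  0.0837]
```

View pics/w3.png

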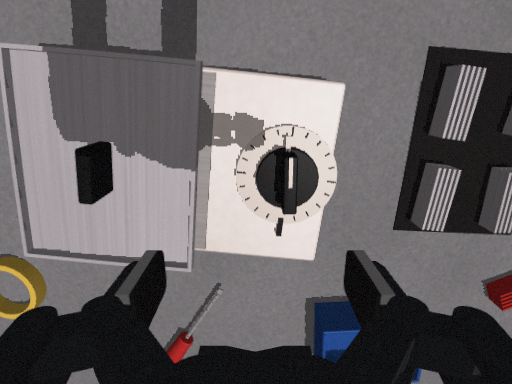

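```bash

python3 -m jog '[[[1.9,2.3,-0.4],[0.01,-0.009,0.003],8.5],[[1.9,2.3,-0.4],[0,0,0],8.5],[[0,2,0],[0,0,0],8.5],[[0,0,0],[0,0,0],8.5]]'
cat > kn.py <<'E'
from m import *
for n in('wrist','top'):
    c=shot(n);W=cloud(c);Z=W[...,2];f=c['frame'].astype(int);g=f.max(2)
    D=np.hypot(W[...,0]-.531,W[...,1]-.110)
    for m in comps((D<.06)&(Z>.076)&(Z<.1),20):rect(W,m,n+' gripbar')
    for m in comps((D<.05)&(Z>.058)&(Z<.1)&(g<90),50):rect(W,m,'disc')
    for m in comps((D<.048)&(Z>.057)&(g>130),15):rect(W,m,'white')
    for m in comps((D>.05)&(D<.075)&(W[...,0]>.55)&(Z>.03)&(Z<.07)&(g<90),10):rect(W,m,'zero')
E
python3 kn.py; python3 to.py .530 .110 .072 93
```

```text
time_s: 15.15
eef_pos: [0.5316, 0.1131, 0.179]
eef_rot: [-0.491, 0.494, 0.508, -0.506]
wrist_force: [-0.7, 0.3, -0.7]
opening: 0.996
wrist gripbar 1339 [529.8 108.9] [58.6 14. ] 3.1 z [0.0896 0.0918 0.0931] mean [0.5275 0.1088]
disc 4442 [529.5 108.8] [64.6 66.8] 2.7 z [0.0627 0.0642 0.0923] mean [0.5281 0.1091]
white 41 [488.  106.6] [6.4 5. ] 1.8 z [0.0624 0.0639 0.0649] mean [0.4874 0.1071]
white 45 [528.2 108.9] [7.3 3.1] 1.1 z [0.0915 0.0927 0.0936] mean [0.528  0.1089]
zero 116 [590.7 105.2] [ 5.9 19.6] 86.3 z [0.0544 0.0554 0.0565] mean [0.5903 0.1053]
white 17 [571.7  96.6] [24.5  2.6] 87.3 z [0.5076 0.5107 0.5152] mean [0.5716 0.0963]
white 900 [533.2 114.1] [77.9 32.7] 88.8 z [0.5384 0.5406 0.5428] mean [0.5325 0.1136]
white 83 [527.4  65.8] [35.8  6.2] 2.1 z [0.5438 0.5479 0.5533] mean [0.5283 0.066 ]
t 15.25 pos [0.5336 0.1127 0.1827] yaw 91.69 q [-0.0095  0.157   1.7373 -0.0002  1.2367 -1.6098] F [0.2867 0.1345 0.8847] M [0.0155 0.003  0.0155] open 0.996
shift cm now [-0.2532 11.0689  0.4899]  after turn [-0.2511 11.0734  0.378 ] turn rv [ 0.0106 -0.0228 -0.0007]
```

```bash

python3 -m jog '[[[-0.35,2.5,0.35],[0.011,-0.024,0],8.5],[[0,2.7,0],[0,0,0],8.5],[[0,2.7,0],[0,0,0],8.5],[[0,1,0],[0,0,0],8.5],[[0,0,0],[0,0,0],8.5]]'
python3 to.py .5298 .1089 .070 93.1
```

```text
time_s: 15.67
eef_pos: [0.5386, 0.1074, 0.1021]
eef_rot: [-0.484, 0.493, 0.515, -0.507]
wrist_force: [0.2, 0.8, 0.3]
opening: 0.998
t 15.67 pos [0.5386 0.1074 0.1021] yaw 92.56 q [-0.0186  0.2665  1.7885 -0.0013  1.0692 -1.6334] F [0.1775 0.8248 0.3418] M [-0.0202  0.0132  0.0046] open 0.998
shift cm now [0.1923 3.1967 0.9283]  after turn [0.1933 3.2127 0.871 ] turn rv [ 0.0173 -0.0094 -0.0023]
```

```bash

python3 -m jog '[[[0.19,1.2,0.87],[0.017,-0.009,0],8.5],[[0,1.5,0],[0,0,0],8.5],[[0,0.4,0],[0,0,0],8.5]]'
python3 to.py .5298 .1089 .070 93.1
```

```text
time_s: 15.92
eef_pos: [0.5332, 0.1084, 0.0753]
eef_rot: [-0.485, 0.489, 0.514, -0.512]
wrist_force: [-1.4, -1.2, -0.5]
opening: 0.997
t 15.92 pos [0.5332 0.1084 0.0753] yaw 92.98 q [-0.0161  0.3046  1.8048 -0.0029  1.0256 -1.6374] F [-1.3692 -1.1952 -0.5497] M [-0.0116  0.0298 -0.0097] open 0.997
shift cm now [0.0658 0.5228 0.3365]  after turn [0.0649 0.5251 0.333 ] turn rv [ 0.0064 -0.0021 -0.0029]
```

```bash

python3 -m jog '[[[0.06,0.4,0.33],[0.006,-0.002,-0.003],8.5]]'
python3 to.py .5298 .1089 .070 93.1
python3 -m jog '[[[0,0,0],[0,0,0],0.8],[[0,0,0],[0,0,0],0.8],[[0,0,0],[0,0,0],0.8],[[0,0,0],[0,0,0],0.8]]'
python3 to.py .5298 .1089 .070 93.1
```

```text
time_s: 16.0
eef_pos: [0.5306, 0.1089, 0.0722]
eef_rot: [-0.486, 0.487, 0.514, -0.513]
wrist_force: [0.4, 0.4, 0.6]
opening: 0.996
t 16.0 pos [0.5306 0.1089 0.0722] yaw 93.1 q [-0.0169  0.3075  1.8087  0.0002  1.0236 -1.6418] F [0.3506 0.4062 0.6012] M [ 0.0204 -0.0059 -0.0639] open 0.996
shift cm now [0.0034 0.2171 0.0826]  after turn [0.0034 0.2172 0.0822] turn rv [ 0.0018 -0.0001  0.    ]
time_s: 16.33
eef_pos: [0.5312, 0.1091, 0.0745]
eef_rot: [-0.486, 0.487, 0.514, -0.513]
wrist_force: [0.7, -0.8, 0.3]
opening: 0.445
t 16.33 pos [0.5312 0.1091 0.0745] yaw 93.11 q [-0.0167  0.304   1.8075  0.0004  1.0269 -1.6419] F [ 0.6661 -0.7536  0.2851] M [ 0.0337  0.0392 -0.0044] open 0.445
shift cm now [-0.0083  0.4474  0.1384]  after turn [-0.0082  0.4478  0.1369] turn rv [0.0032 0.0001 0.0001]
```

```bash

python3 -m jog '[[[0,0.3,0.13],[0.003,0,0],0.8],[[0,0,0],[0,0,0],0.8],[[0,0,0],[0,0,0],0.8],[[0,0,0],[0,0,0],0.8]]'
python3 to.py .5298 .1089 .070 93.1
python3 -m jog '[[[0,0,0],[0,0.1,0],0.8],[[0,0,0],[0,0.12,0],0.8],[[0,0,0],[0,0.12,0],0.8]]'
python3 to.py .5298 .1089 .070 -93.5
```

```text
time_s: 16.67
eef_pos: [0.5304, 0.1088, 0.0724]
eef_rot: [-0.486, 0.487, 0.514, -0.513]
wrist_force: [-0.6, 0.0, -0.1]
opening: 0.15
t 16.67 pos [0.5304 0.1088 0.0724] yaw 93.1 q [-0.0169  0.3068  1.8089 -0.0003  1.0243 -1.6417] F [-0.5569  0.0429 -0.097 ] M [ 0.0419 -0.0199  0.0117] open 0.15
shift cm now [0.0133 0.2448 0.0641]  after turn [0.0133 0.2449 0.0638] turn rv [ 0.0016  0.0001 -0.0003]
time_s: 16.92
eef_pos: [0.5305, 0.1087, 0.0724]
eef_rot: [-0.568, 0.569, 0.421, -0.421]
wrist_force: [0.1, -0.4, -5.6]
opening: 0.151
t 16.92 pos [0.5305 0.1087 0.0724] yaw 73.09 q [-0.0169  0.3069  1.8088 -0.0006  1.0244 -1.2923] F [ 0.1087 -0.3641 -5.5684] M [ 0.0114 -0.0014  0.1211] open 0.151
shift cm now [0.0028 0.2446 0.0704]  after turn [-0.019   0.2447 -0.0674] turn rv [0.0004 2.9076 0.0023]
```

```bash

python3 -m jog '[[[0,0.03,0],[0,0.12,0],0.8],[[0,0,0],[0,0.12,0],0.8],[[0,0,0],[0,0.12,0],0.8],[[0,0.03,0],[0,0.12,0],0.8],[[0,0,0],[0,0.12,0],0.8],[[0,0,0],[0,0.12,0],0.8]]'
python3 to.py .5298 .1089 .072 -93.5
python3 -m jog '[[[0,0.02,0],[0,0.12,0],0.8],[[0,0,0],[0,0.12,0],0.8],[[0,0,0],[0,0.12,0],0.8],[[0,0.02,0],[0,0.12,0],0.8],[[0,0,0],[0,0.12,0],0.8],[[0,0,0],[0,0.12,0],0.8]]'
python3 to.py .5298 .1089 .072 -93.5
```

```text
time_s: 17.42
eef_pos: [0.5303, 0.1084, 0.0725]
eef_rot: [-0.682, 0.683, 0.184, -0.183]
wrist_force: [0.2, 0.0, -1.0]
opening: 0.143
t 17.42 pos [0.5303 0.1084 0.0725] yaw 30.1 q [-0.0169  0.307   1.8086 -0.0016  1.0252 -0.5413] F [ 0.1642  0.0423 -0.957 ] M [-0.0053 -0.0268  0.0528] open 0.143
shift cm now [-0.0208  0.0464  0.0642]  after turn [-0.0419  0.0465 -0.0528] turn rv [0.0009 2.1572 0.0017]
time_s: 17.92
eef_pos: [0.53, 0.1084, 0.0724]
eef_rot: [-0.702, 0.703, -0.079, 0.079]
wrist_force: [-0.6, -0.1, -0.8]
opening: 0.146
t 17.92 pos [0.53   0.1084 0.0724] yaw -12.87 q [-0.0166  0.307   1.8086 -0.0024  1.026   0.2093] F [-0.6484 -0.0966 -0.8175] M [-0.0323  0.0442  0.142 ] open 0.146
shift cm now [-0.0313  0.044   0.0476]  after turn [-0.052   0.0441 -0.0231] turn rv [0.0014 1.4072 0.0017]
```

```bash

python3 -m jog '[[[0,0.02,0],[0,0.12,0],0.8],[[0,0,0],[0,0.12,0],0.8],[[0,0,0],[0,0.12,0],0.8],[[0,0.02,0],[0,0.12,0],0.8],[[0,0,0],[0,0.12,0],0.8],[[0,0,0],[0,0.12,0],0.8]]'
python3 -m jog '[[[0,0.02,0],[0,0.12,0],0.8],[[0,0,0],[0,0.12,0],0.8],[[0,0,0],[0,0.12,0],0.8],[[0,0,0],[0,0.12,0],0.8],[[0,0,0],[0,0.12,0],0.8]]'
python3 -m jog '[[[0,0,0],[0,0.085,0],0.8]]'
python3 to.py .5298 .1089 .072 -93.5
python3 - <<'E'
import sys
exec(open('kn.py').read().replace("('wrist','top')","('wrist',)").replace("shot(n)","shot(n,'w4.png')"))
E
```

```text
time_s: 18.42
eef_pos: [0.5298, 0.1085, 0.0725]
eef_rot: [-0.624, 0.626, -0.331, 0.331]
wrist_force: [-0.0, -0.2, -0.2]
opening: 0.148
time_s: 18.83
eef_pos: [0.5297, 0.1087, 0.0724]
eef_rot: [-0.492, 0.494, -0.507, 0.508]
wrist_force: [-0.1, 0.3, 0.2]
opening: 0.149
time_s: 18.92
eef_pos: [0.5297, 0.1088, 0.0725]
eef_rot: [-0.468, 0.47, -0.529, 0.529]
wrist_force: [-0.9, -0.3, -0.6]
opening: 0.143
t 18.92 pos [0.5297 0.1088 0.0725] yaw -96.87 q [-0.0156  0.3073  1.8082 -0.0029  1.0272  1.6767] F [-0.8523 -0.3173 -0.5747] M [-0.0262  0.065   0.0539] open 0.143
shift cm now [-0.0139  0.0458  0.0091]  after turn [-0.0132  0.0459  0.0099] turn rv [ 0.0009 -0.0589  0.0026]
wrist gripbar 5100 [531.3 106.8] [60.1 37.4] 14.5 z [0.0813 0.0919 0.0972] mean [0.5365 0.1083]
disc 9866 [533.3 107.4] [66.8 61.9] 57.9 z [0.0628 0.0649 0.0943] mean [0.54   0.1078]
white 330 [567.9 104.5] [ 4.6 16.7] 83.2 z [0.0628 0.0639 0.065 ] mean [0.5682 0.1044]
white 349 [550.4 106.6] [ 3.9 17.6] 83.4 z [0.0917 0.0927 0.0937] mean [0.5511 0.1065]
zero 481 [591.  105.2] [ 6.  20.6] 86.6 z [0.0543 0.0554 0.0565] mean [0.5913 0.1052]
zero 16 [578.4  90.2] [1.1 2.8] 55.2 z [0.0539 0.0548 0.0557] mean [0.5785 0.0901]
zero 17 [570.1  76.2] [1.6 3.2] 44.7 z [0.0535 0.0547 0.0557] mean [0.5701 0.0764]
zero 15 [557.9  66. ] [1.4 3. ] 41.0 z [0.0537 0.0545 0.0556] mean [0.5579 0.0662]
```

View pics/w4.png

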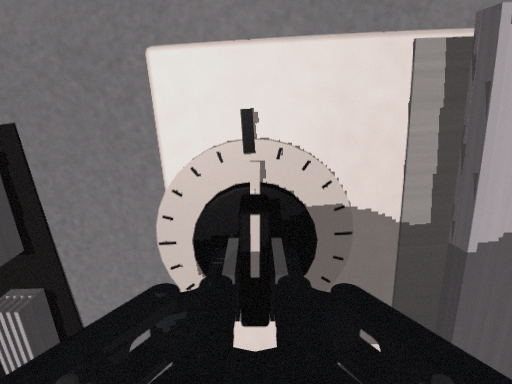

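```bash

python3 -m jog '[[[0,0,0],[0,-0.058,0],0.8]]'
python3 to.py .5298 .1089 .072 -93.4
python3 - <<'E'
exec(open('kn.py').read().replace("('wrist','top')","('wrist',)"))
E
```

```text
time_s: 19.05
eef_pos: [0.5297, 0.1088, 0.0724]
eef_rot: [-0.483, 0.484, -0.516, 0.516]
wrist_force: [-0.2, -0.6, 0.7]
opening: 0.145
t 19.05 pos [0.5297 0.1088 0.0724] yaw -93.73 q [-0.0156  0.3073  1.8082 -0.0029  1.0272  1.6218] F [-0.168  -0.5962  0.7264] M [-0.0971  0.0783 -0.0636] open 0.145
shift cm now [-0.0157  0.0448  0.0105]  after turn [-0.0156  0.0448  0.0106] turn rv [ 0.001  -0.0058  0.0025]
wrist gripbar 5118 [532. 111.] [37.4 59.5] 65.6 z [0.0813 0.0919 0.0971] mean [0.5366 0.1087]
disc 9900 [533.3 108.6] [67.1 62.7] 88.3 z [0.0628 0.0648 0.0942] mean [0.5401 0.1084]
white 296 [568.1 106.5] [ 4.6 16.3] 86.4 z [0.0627 0.064  0.0649] mean [0.5692 0.1064]
white 349 [549.8 107.6] [ 3.5 19.6] 86.2 z [0.0918 0.0927 0.0936] mean [0.5505 0.1075]
zero 456 [590.9 105.2] [ 6.3 20.4] 86.1 z [0.0544 0.0555 0.0566] mean [0.5911 0.1052]
zero 14 [578.4  90.2] [1.2 2.4] 66.7 z [0.0541 0.0543 0.0552] mean [0.5784 0.0902]
zero 19 [570.1  76.3] [1.5 3. ] 55.6 z [0.0537 0.0547 0.0555] mean [0.5701 0.0764]
zero 14 [558.   66.1] [1.6 3.1] 31.4 z [0.0534 0.0544 0.0552] mean [0.558  0.0661]
```

```bash

python3 -m jog '[[[0,0,0],[0,0,0],8.5],[[0,0,0],[0,0,0],8.5],[[0,0,0],[0,0,0],8.5],[[0,0,0],[0,0,0],8.5],[[0,0,0],[0,0,0],8.5],[[0,-0.5,0],[0,0,0],8.5],[[0,-2,0],[0,0,0],8.5],[[0,-3,0],[0,0,0],8.5],[[0,-3,0],[0,0,0],8.5],[[0,-3,0],[0,0,0],8.5],[[0,-2,0],[0,0,0],8.5]]'
python3 kn.py | grep -v disc
python3 -m jog '[[[-2.7,0,-0.3],[0,0,0],8.5],[[-2.7,0,-0.3],[0,0,0],8.5],[[-2.7,0,-0.3],[0,0,0],8.5],[[-2.7,0,-0.3],[0,0,0],8.5],[[-2.7,0,-0.3],[0,0,0],8.5],[[-2.7,0,-0.3],[0,0,0],8.5],[[-2.7,0,-0.3],[0,0,0],8.5],[[-2.7,0,-0.3],[0,0,0],8.5],[[-2.7,0,-0.3],[0,0,0],8.5]]'
cat > br.py <<'E'
from m import *
import sys
def bars(n,z0=.0):
    c=shot(n);W=cloud(c);Z=W[...,2];f=c['frame'].astype(int)
    M=(W[...,0]>.36)&(W[...,0]<.66)&(W[...,1]>.22)&(W[...,1]<.5)&(Z>.02)&(Z<.036)&(f[...,0]-f[...,1]<40)
    M=cv2.morphologyEx(M.astype(np.uint8),cv2.MORPH_CLOSE,np.ones((5,5)))>0
    for m in comps(M,60):rect(W,m,n)
for n in sys.argv[1:]:bars(n)
E
python3 br.py wrist top; python3 to.py .5 .35 .2 -93
```

```text
time_s: 20.02
eef_pos: [0.5255, 0.1092, 0.2079]
eef_rot: [0.481, -0.489, 0.517, -0.511]
wrist_force: [0.4, -0.5, 0.8]
opening: 0.998
wrist gripbar 1092 [530.8 108.9] [13.7 59. ] 87.1 z [0.0898 0.0919 0.0931] mean [0.5327 0.1087]
white 103 [568.2 106.6] [ 4.6 15.5] 86.5 z [0.0627 0.0642 0.0653] mean [0.5686 0.1067]
white 140 [544.2 108.1] [ 2.6 30. ] 86.8 z [0.0916 0.0927 0.0937] mean [0.5446 0.108 ]
zero 138 [591.1 105.2] [ 4.6 19.6] 86.6 z [0.0544 0.0557 0.0567] mean [0.5912 0.1052]
white 961 [533.7 111.1] [31.4 77. ] 1.3 z [0.5694 0.5716 0.5736] mean [0.5326 0.1111]
white 30 [530.3 156.3] [ 2.3 28.1] 89.4 z [0.5745 0.5775 0.5815] mean [0.5311 0.1562]
white 47 [528.6  64.1] [ 3.8 31.2] 88.2 z [0.5745 0.5783 0.5811] mean [0.5286 0.0644]
time_s: 20.87
eef_pos: [0.5135, 0.3572, 0.205]
eef_rot: [0.478, -0.487, 0.518, -0.515]
wrist_force: [-0.5, -1.2, 0.3]
opening: 0.996
wrist 2423 [553.9 303.3] [29.8 88.1] 88.1 z [0.013 0.031 0.033] mean [0.5582 0.3032]
wrist 2365 [554.2 396.4] [87.1 28.6] 1.9 z [0.012  0.031  0.0331] mean [0.5585 0.3967]
wrist 1831 [435.1 304.7] [30.1 98. ] 87.4 z [0.0146 0.0307 0.0328] mean [0.445 0.304]
wrist 1733 [427.9 401.6] [ 28.5 100.8] 82.6 z [0.0106 0.0307 0.0327] mean [0.4378 0.4007]
top 265 [545.3 368.3] [134.8  59.8] 49.5 z [0.0208 0.0296 0.0346] mean [0.5667 0.3948]
top 305 [559.4 303.6] [28.8 81.2] 87.1 z [0.018  0.0293 0.0342] mean [0.5579 0.3035]
top 326 [443.5 304.6] [29.  81.6] 86.6 z [0.0185 0.0294 0.0339] mean [0.443  0.3042]
top 340 [438.2 401.3] [29.9 81.9] 81.9 z [0.0208 0.0295 0.0343] mean [0.4377 0.4011]
t 20.97 pos [0.5128 0.3594 0.2047] yaw -93.69 q [0.4217 0.3243 1.4861 0.0007 1.3444 2.0568] F [-0.5574 -0.9066  0.1553] M [0.0025 0.0468 0.0327] open 0.993
shift cm now [ 1.014   0.4913 -1.2065]  after turn [ 1.002   0.4711 -1.2245] turn rv [ 0.012  -0.0121  0.0055]
```

```bash

python3 -m jog '[[[2.8,2.5,2.1],[0.012,-0.012,0.005],8.5],[[2.8,2.5,2.1],[0,0,0],8.5],[[0,2.5,0],[0,0,0],8.5],[[0,2.5,0],[0,0,0],8.5],[[0,2,0],[0,0,0],8.5]]'
python3 to.py .5588 .3035 .007 -92.9
```

```text
time_s: 21.38
eef_pos: [0.5552, 0.3002, 0.0842]
eef_rot: [-0.491, 0.485, -0.509, 0.513]
wrist_force: [0.5, -0.8, 0.5]
opening: 0.999
t 21.38 pos [0.5552 0.3002 0.0842] yaw -92.63 q [ 0.3085  0.456   1.5718 -0.0013  1.104   1.9257] F [ 0.458  -0.7704  0.4601] M [-0.0227 -0.0027  0.065 ] open 0.999
shift cm now [-0.3314  7.7239  0.2733]  after turn [-0.351   7.7201  0.3462] turn rv [-0.0097  0.0048 -0.0023]
```

```bash

python3 -m jog '[[[-0.35,2.5,0.35],[-0.01,0.005,-0.002],8.5],[[0,2.7,0],[0,0,0],8.5],[[0,2,0],[0,0,0],8.5]]'
python3 to.py .5588 .3035 .007 -92.9
```

```text
time_s: 21.63
eef_pos: [0.5581, 0.2998, 0.0072]
eef_rot: [0.485, -0.488, 0.514, -0.513]
wrist_force: [-0.4, -0.3, -0.1]
opening: 0.996
t 21.63 pos [0.5581 0.2998 0.0072] yaw -93.08 q [ 0.306   0.5806  1.5709 -0.0004  0.9936  1.9309] F [-0.3916 -0.2877 -0.0894] M [-0.0467  0.0261 -0.0516] open 0.996
shift cm now [-0.3751  0.0174  0.0469]  after turn [-0.3749  0.0181  0.048 ] turn rv [ 0.0032 -0.0032  0.0015]
```

```bash

python3 -m jog '[[[-0.37,0,0.05],[0.003,-0.003,0],8.5],[[0,0,0],[0,0,0],1.5],[[0,0,0],[0,0,0],1.5],[[0,0,0],[0,0,0],1.5],[[0,0,0],[0,0,0],1.5],[[0,0,0],[0,0,0],1.5],[[0,0,0],[0,0,0],1.5],[[0,0,0],[0,0,0],1.5]]'
python3 to.py .5588 .3035 .007 -92.9
python3 -m jog '[[[0,-2,0],[0,0,0],1.5],[[0,-2.5,0],[0,0,0],1.5],[[0,-3,0],[0,0,0],1.5],[[0,-3,0],[0,0,0],1.5],[[0,-3,0],[0,0,0],1.5],[[0,-3,0],[0,0,0],1.5],[[0,-2,0],[0,0,0],1.5]]'
python3 to.py .573 -.0295 .18 -93.3
```

```text
time_s: 22.3
eef_pos: [0.5573, 0.3011, 0.0068]
eef_rot: [0.485, -0.489, 0.513, -0.513]
wrist_force: [-0.2, -0.4, -1.5]
opening: 0.321
t 22.3 pos [0.5573 0.3011 0.0068] yaw -92.96 q [ 0.3093  0.5819  1.5697 -0.0026  0.9947  1.9333] F [-0.1725 -0.3827 -1.4884] M [ 0.0324 -0.0349 -0.0046] open 0.321
shift cm now [-0.252  -0.0204  0.1333]  after turn [-0.2519 -0.019   0.1337] turn rv [ 0.0037 -0.0011  0.0037]
time_s: 22.88
eef_pos: [0.5531, 0.3002, 0.193]
eef_rot: [0.481, -0.493, 0.515, -0.51]
wrist_force: [1.4, 0.8, -2.0]
opening: 0.316
t 22.88 pos [0.5531 0.3002 0.193 ] yaw -92.93 q [ 0.3102  0.346   1.4826 -0.0024  1.3318  1.9329] F [ 1.4486  0.8249 -2.0445] M [ 0.0182  0.0028 -0.0118] open 0.316
shift cm now [32.8158  1.5258  3.7026]  after turn [32.8044  1.2988  3.8861] turn rv [0.0167 0.0063 0.0088]
```

```bash

python3 -m jog '[[[2.8,-0.1,0.3],[0.016,0.006,0.009],1.5],[[2.8,0,0.3],[0,0,0],1.5],[[2.8,0,0.3],[0,0,0],1.5],[[2.8,0,0.3],[0,0,0],1.5],[[2.8,0,0.3],[0,0,0],1.5],[[2.8,0,0.3],[0,0,0],1.5],[[2.8,0,0.3],[0,0,0],1.5],[[2.8,0,0.3],[0,0,0],1.5],[[2.8,0,0.3],[0,0,0],1.5],[[2.8,0,0.3],[0,0,0],1.5],[[2.8,0,0.3],[0,0,0],1.5],[[0.5,0,0],[0,0,0],1.5]]'
python3 to.py .573 -.0295 .14 -93.3
cat > hb.py <<'E'
# held bar: where it is relative to the TCP, from the wrist camera
from m import *
c=shot('wrist');W=cloud(c);p,R,o=R_();Z=W[...,2];f=c['frame'].astype(int)
L=(W-p)@R
M=(np.abs(L[...,0])<.035)&(L[...,1]>-.04)&(L[...,1]<.005)&(np.abs(L[...,2])<.09)&(f.max(2)>90)
for m in comps(M,100):
    P=L[m];print('bar in tool cm',len(P),(P.min(0)*100),(P.max(0)*100))
E
python3 hb.py
```

```text
time_s: 23.88
eef_pos: [0.573, -0.0229, 0.2065]
eef_rot: [-0.495, 0.481, -0.508, 0.516]
wrist_force: [-0.4, -0.2, -1.5]
opening: 0.321
t 23.88 pos [ 0.573  -0.0229  0.2065] yaw -92.76 q [-0.2524  0.1846  1.6544  0.0104  1.2817  1.3638] F [-0.4316 -0.1969 -1.5364] M [ 0.0171  0.0415 -0.0026] open 0.321
shift cm now [ 0.7     6.6495 -0.1141]  after turn [0.6629 6.6541 0.0412] turn rv [-0.0224  0.0093 -0.0056]
bar in tool cm 9224 [-2.6942 -3.3864 -3.8864] [1.6664 0.2629 4.2541]
```

```bash

python3 -m jog '[[[0.66,2.5,0.04],[-0.022,0.009,-0.005],1.5],[[0,2.7,0],[0,0,0],1.5],[[0,2.7,0],[0,0,0],1.5],[[0,2,0],[0,0,0],1.5]]'
python3 to.py .573 -.0295 .092 -93.3
```

```text
time_s: 24.27
eef_pos: [0.5789, -0.0287, 0.1123]
eef_rot: [-0.488, 0.481, -0.511, 0.519]
wrist_force: [-0.1, 0.1, -1.2]
opening: 0.316
t 24.27 pos [ 0.5789 -0.0287  0.1123] yaw -93.45 q [-0.2557  0.3142  1.7024  0.0028  1.1107  1.3742] F [-0.0909  0.0641 -1.2218] M [-0.0174 -0.0199 -0.0179] open 0.316
shift cm now [ 0.1133  2.0222 -0.6135]  after turn [ 0.1123  2.0309 -0.5843] turn rv [-0.0146 -0.0027  0.0003]
```

```bash

python3 -m jog '[[[0.11,0,-0.58],[-0.014,-0.003,0],1.5]]';python3 -m jog '[[[0,1.4,0],[0,0,0],1.5]]'; python3 to.py .573 -.0295 .092 -93.3;python3 -m jog '[[[0,0.3,0],[0,0,0],1.5]]'
python3 to.py .573 -.0295 .092 -93.3
```

```text
time_s: 24.35
eef_pos: [0.5703, -0.0278, 0.1081]
eef_rot: [0.484, -0.487, 0.516, -0.512]
wrist_force: [-0.8, 0.4, -1.8]
opening: 0.313
time_s: 24.43
eef_pos: [0.5709, -0.0272, 0.096]
eef_rot: [0.485, -0.487, 0.515, -0.512]
wrist_force: [2.0, -1.0, -0.1]
opening: 0.32
t 24.43 pos [ 0.5709 -0.0272  0.096 ] yaw -93.18 q [-0.2552  0.3333  1.7154  0.0001  1.098   1.371 ] F [ 1.9598 -1.0037 -0.1337] M [-0.0248 -0.024   0.045 ] open 0.32
shift cm now [0.223  0.4028 0.2234]  after turn [0.2221 0.4042 0.2219] turn rv [ 0.005   0.0021 -0.0011]
time_s: 24.52
eef_pos: [0.5688, -0.0259, 0.0913]
eef_rot: [0.484, -0.488, 0.517, -0.51]
wrist_force: [-1.2, 0.6, -1.2]
opening: 0.315
t 24.52 pos [ 0.5688 -0.0259  0.0913] yaw -93.14 q [-0.254   0.339   1.7192  0.0003  1.0935  1.3714] F [-1.2251  0.6481 -1.1976] M [-0.0022  0.0021  0.0135] open 0.315
shift cm now [ 0.3411 -0.0782  0.4413]  after turn [ 0.34  -0.073  0.443] turn rv [ 0.0099  0.0029 -0.0022]
```

```bash

python3 -m jog '[[[0.35,0,0.3],[0.01,0.003,-0.002],1.5]]';python3 -m jog '[[[0,0.2,0],[0,0,0],1.5]]'; python3 to.py .573 -.0295 .09 -93.3
```

```text
time_s: 24.6
eef_pos: [0.5713, -0.0285, 0.0916]
eef_rot: [0.486, -0.486, 0.514, -0.514]
wrist_force: [-0.5, 0.3, -1.2]
opening: 0.317
time_s: 24.68
eef_pos: [0.5722, -0.0286, 0.091]
eef_rot: [-0.486, 0.485, -0.513, 0.514]
wrist_force: [-0.3, -0.7, -1.7]
opening: 0.319
t 24.68 pos [ 0.5722 -0.0286  0.091 ] yaw -93.22 q [-0.2572  0.3393  1.7195  0.0003  1.0815  1.3696] F [-0.316  -0.7423 -1.6776] M [ 0.0197 -0.0186 -0.0261] open 0.319
shift cm now [0.083  0.0965 0.0858]  after turn [0.0828 0.0963 0.0861] turn rv [-0.0014  0.0015  0.    ]
```

```bash

python3 -m jog '[[[0,0.1,0],[0,0,0],1.5]]';python3 -m jog '[[[0,0.1,0],[0,0,0],1.5]]'; python3 -m jog '[[[0,0.1,0],[0,0,0],1.5]]'; python3 to.py .573 -.0295 .09 -93.3
```

```text
time_s: 24.77
eef_pos: [0.5728, -0.0285, 0.0911]
eef_rot: [-0.486, 0.485, -0.513, 0.515]
wrist_force: [-0.2, -0.7, -1.8]
opening: 0.314
time_s: 24.85
eef_pos: [0.5736, -0.0286, 0.0913]
eef_rot: [-0.487, 0.485, -0.512, 0.515]
wrist_force: [0.4, 0.0, -1.2]
opening: 0.323
time_s: 24.93
eef_pos: [0.5742, -0.0287, 0.0913]
eef_rot: [-0.487, 0.485, -0.512, 0.516]
wrist_force: [0.5, 0.3, -0.9]
opening: 0.32
t 24.93 pos [ 0.5742 -0.0287  0.0913] yaw -93.19 q [-0.2566  0.3397  1.7182  0.0004  1.0773  1.3697] F [ 0.5263  0.2886 -0.8803] M [-0.0309 -0.0051 -0.0199] open 0.32
shift cm now [ 0.0825  0.1293 -0.1199]  after turn [ 0.0828  0.13   -0.1189] turn rv [-0.0064  0.0019  0.0009]
```

```bash

python3 -m jog '[[[0,0.25,-0.1],[-0.006,0,0],1.5]]';python3 -m jog '[[[0,0.25,0],[0,0,0],1.5]]'; python3 to.py .573 -.0295 .09 -93.3
```

```text
time_s: 25.02
eef_pos: [0.574, -0.0288, 0.0898]
eef_rot: [-0.486, 0.486, -0.513, 0.515]
wrist_force: [-0.4, 0.5, -1.4]
opening: 0.317
time_s: 25.1
eef_pos: [0.5743, -0.0289, 0.0883]
eef_rot: [-0.486, 0.486, -0.513, 0.515]
wrist_force: [-10.2, 3.1, 24.3]
opening: 0.316
t 25.1 pos [ 0.5743 -0.0289  0.0883] yaw -93.19 q [-0.2561  0.3467  1.716  -0.001   1.0761  1.3709] F [-10.1758   3.1394  24.2674] M [0.3248 2.3943 0.0062] open 0.316
shift cm now [ 0.0657 -0.1739 -0.1269]  after turn [ 0.0657 -0.1737 -0.1273] turn rv [-0.0026  0.0019  0.0014]
```

```bash

python3 -m jog '[[[0,-0.1,0],[0,0,0],4.5],[[0,0,0],[0,0,0],4.5],[[0,0,0],[0,0,0],4.5],[[0,0,0],[0,0,0],4.5],[[0,-0.5,0],[0,0,0],4.5],[[0,-2,0],[0,0,0],4.5],[[0,-3,0],[0,0,0],4.5],[[0,-3,0],[0,0,0],6],[[0,-3,0],[0,0,0],8.5],[[0,-1,0],[0,0,0],8.5]]'
python3 tr.py .075 .1; python3 br.py top;python3 to.py .4435 .3045 .2 -93.4
```

```text
time_s: 25.93
eef_pos: [0.5715, -0.0284, 0.2163]
eef_rot: [0.484, -0.487, 0.515, -0.512]
wrist_force: [0.9, 0.0, 0.6]
opening: 0.928
all 2297 [487.6 -44. ] [136.2 151. ] 78.8 z [0.0819 0.0853 0.0932] mean [ 0.4825 -0.0435]
plane [-0.0096  0.0137  0.091 ]
top 337 [558.9 397. ] [77.3 31.9] 2.7 z [0.0209 0.0294 0.034 ] mean [0.5586 0.3964]
top 334 [443.5 304.2] [29.4 81.7] 86.2 z [0.0178 0.0294 0.0342] mean [0.4433 0.3039]
top 339 [437.9 401.3] [31.2 82.2] 83.1 z [0.0212 0.0294 0.0342] mean [0.4377 0.4011]
t 26.03 pos [ 0.5711 -0.0283  0.2142] yaw -93.23 q [-0.2565  0.194   1.6272 -0.001   1.3272  1.3709] F [-1.2104 -0.2246 -0.5531] M [-0.0402 -0.0096  0.0453] open 0.993
shift cm now [-32.5084   1.5333 -14.6033]  after turn [-32.4652   1.4197 -14.7105] turn rv [ 0.0068  0.003  -0.0004]
```

View pics/tt.png

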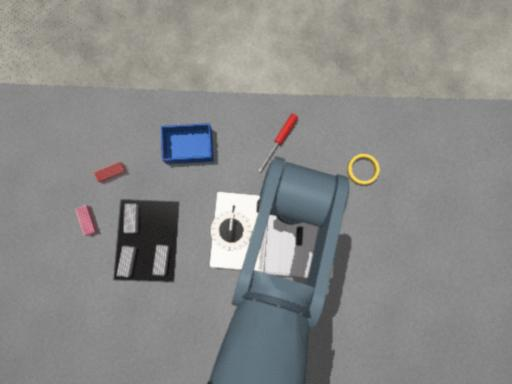

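Three bars are still on the mat. The pointer stands at the zero mark (234,209). Next is bar C.

```bash

python3 -m jog '[[[-2.75,0,-1.25],[0.006,0.003,0],8.5],[[-2.75,0,-1.25],[0,0,0],8.5],[[-2.75,0,-1.25],[0,0,0],8.5],[[-2.75,0,-1.25],[0,0,0],8.5],[[-2.75,0,-1.25],[0,0,0],8.5],[[-2.75,0,-1.25],[0,0,0],8.5],[[-2.75,0,-1.25],[0,0,0],8.5],[[-2.75,0,-1.25],[0,0,0],8.5],[[-2.75,0,-1.25],[0,0,0],8.5],[[-2.75,0,-1.25],[0,0,0],8.5],[[-2.75,0,-1.25],[0,0,0],8.5],[[-1.5,0,-0.6],[0,0,0],8.5]]'
python3 to.py .4435 .3045 .08 -93.4; python3 br.py wrist
```

```text
time_s: 27.03
eef_pos: [0.4308, 0.3047, 0.1901]
eef_rot: [0.472, -0.492, 0.524, -0.511]
wrist_force: [0.3, -0.1, 0.8]
opening: 0.996
t 27.03 pos [0.4308 0.3047 0.1901] yaw -94.03 q [0.3857 0.1381 1.7431 0.0079 1.2929 2.0247] F [ 0.257  -0.1103  0.774 ] M [-0.0073 -0.0073  0.0342] open 0.996
shift cm now [-0.1538 10.9637  1.6301]  after turn [-0.0575 11.0118  1.2727] turn rv [ 0.0326 -0.0111  0.0073]
wrist 3153 [558.  401.2] [81.9 39.4] 2.2 z [0.0221 0.0308 0.0329] mean [0.5558 0.3957]
wrist 2307 [437.6 304.7] [28.  90.5] 85.8 z [0.0107 0.0309 0.0328] mean [0.4433 0.3043]
wrist 2391 [431.3 401.5] [32.1 93.2] 79.7 z [0.0213 0.0308 0.0329] mean [0.4391 0.3996]
```

```bash

python3 -m jog '[[[-0.05,2.7,1.3],[0.033,-0.011,0.007],8.5],[[0,2.7,0],[0,0,0],8.5],[[0,2.7,0],[0,0,0],8.5],[[0,2.7,0],[0,0,0],8.5],[[0,1.8,0],[0,0,0],8.5]]'
python3 to.py .4435 .3043 .007 -93.5
```

```text
time_s: 27.5
eef_pos: [0.4398, 0.3071, 0.0552]
eef_rot: [-0.487, 0.487, -0.512, 0.513]
wrist_force: [-0.8, -0.3, 0.1]
opening: 0.995
t 27.5 pos [0.4398 0.3071 0.0552] yaw -92.92 q [ 0.3883  0.3261  1.827  -0.      0.9877  2.0101] F [-0.8376 -0.297   0.1069] M [ 0.0223  0.005  -0.0419] open 0.995
shift cm now [0.2666 4.8251 0.3848]  after turn [0.2611 4.8249 0.3909] turn rv [-0.0007  0.0101 -0.0003]
```

```bash

python3 -m jog '[[[0.26,2.4,0.4],[0,0.01,0],8.5],[[0,2.3,0],[0,0,0],8.5]]'
python3 to.py .4435 .3043 .007 -93.5
```

```text
time_s: 27.67
eef_pos: [0.4411, 0.3026, 0.0029]
eef_rot: [0.483, -0.486, 0.515, -0.515]
wrist_force: [0.4, 0.6, 0.1]
opening: 0.998
t 27.67 pos [0.4411 0.3026 0.0029] yaw -93.5 q [ 0.3794  0.4199  1.8359 -0.0004  0.8896  2.0115] F [0.3517 0.6215 0.1101] M [-0.0211 -0.0255  0.0216] open 0.998
shift cm now [-0.1858 -0.4078  0.2313]  after turn [-0.1865 -0.4067  0.2326] turn rv [ 0.0033 -0.      0.0019]
```

```bash

python3 -m jog '[[[-0.18,-0.4,0.2],[0.003,0,0.002],8.5],[[0,0,0],[0,0,0],1.5],[[0,0,0],[0,0,0],1.5],[[0,0,0],[0,0,0],1.5],[[0,0,0],[0,0,0],1.5],[[0,0,0],[0,0,0],1.5],[[0,0,0],[0,0,0],1.5],[[0,0,0],[0,0,0],1.5]]'
python3 to.py .4435 .3043 .007 -93.5
python3 -m jog '[[[0,-2,0],[0,0,0],1.5],[[0,-2.5,0],[0,0,0],1.5],[[0,-3,0],[0,0,0],1.5],[[0,-3,0],[0,0,0],1.5],[[0,-3,0],[0,0,0],1.5],[[0,-3,0],[0,0,0],1.5],[[0,-2,0],[0,0,0],1.5]]'
python3 to.py .4732 -.0235 .19 -93.3
```

```text
time_s: 28.33
eef_pos: [0.4399, 0.3021, 0.0045]
eef_rot: [0.482, -0.487, 0.516, -0.514]
wrist_force: [-0.1, 0.0, -1.1]
opening: 0.318
t 28.33 pos [0.4399 0.3021 0.0045] yaw -93.53 q [0.379  0.4168 1.8361 0.0006 0.8964 2.0111] F [-0.0748  0.0493 -1.1081] M [ 0.0585  0.0038 -0.0184] open 0.318
shift cm now [-0.2376 -0.2553  0.348 ]  after turn [-0.2382 -0.2522  0.35  ] turn rv [ 0.0072 -0.0006  0.0029]
time_s: 28.92
eef_pos: [0.4358, 0.2996, 0.1913]
eef_rot: [0.477, -0.492, 0.518, -0.513]
wrist_force: [0.8, 1.2, -0.8]
opening: 0.318
t 28.92 pos [0.4358 0.2996 0.1913] yaw -93.52 q [ 0.3785  0.1342  1.7447 -0.0013  1.2856  2.0111] F [ 0.8     1.1988 -0.7742] M [ 0.0167 -0.0274 -0.0045] open 0.318
shift cm now [32.0176  0.3658  5.7262]  after turn [32.0422  0.1321  5.5973] turn rv [ 0.0203 -0.0039  0.0109]
```

```bash

python3 -m jog '[[[2.8,0,0.45],[0.02,-0.004,0.011],1.5],[[2.8,0,0.45],[0,0,0],1.5],[[2.8,0,0.45],[0,0,0],1.5],[[2.8,0,0.45],[0,0,0],1.5],[[2.8,0,0.45],[0,0,0],1.5],[[2.8,0,0.45],[0,0,0],1.5],[[2.8,0,0.45],[0,0,0],1.5],[[2.8,0,0.45],[0,0,0],1.5],[[2.8,0,0.45],[0,0,0],1.5],[[2.8,0,0.45],[0,0,0],1.5],[[2.8,0,0.45],[0,0,0],1.5],[[0.5,0,0],[0,0,0],1.5]]'
python3 to.py .470 -.0235 .11 -93.3
python3 hb.py
```

```text
time_s: 29.92
eef_pos: [0.4705, -0.0266, 0.2011]
eef_rot: [-0.493, 0.482, -0.508, 0.516]
wrist_force: [-0.0, 0.3, -1.5]
opening: 0.317
t 29.92 pos [ 0.4705 -0.0266  0.2011] yaw -92.78 q [-0.3146 -0.0398  1.9054  0.0081  1.2586  1.3024] F [-0.0076  0.2985 -1.463 ] M [-0.0535  0.0314 -0.0279] open 0.317
shift cm now [-0.2837  9.1099 -0.2324]  after turn [-0.3092  9.1118 -0.0633] turn rv [-0.0188  0.009  -0.0029]
bar in tool cm 8619 [-1.9693 -3.1936 -3.5049] [1.7686 0.0994 4.6094]
```

```bash

python3 -m jog '[[[-0.2,2.7,-0.3],[-0.019,0.009,-0.003],1.5],[[0,2.7,0],[0,0,0],1.5],[[0,2.3,-0.2],[0,0,0],1.5],[[0,0.5,0],[0,0,0],1.5]]'
python3 to.py .4675 -.0245 .092 -93.3
```

```text
time_s: 30.3
eef_pos: [0.4674, -0.0229, 0.1196]
eef_rot: [-0.486, 0.483, -0.514, 0.517]
wrist_force: [-0.7, 0.3, -2.3]
opening: 0.319
t 30.3 pos [ 0.4674 -0.0229  0.1196] yaw -93.53 q [-0.3043  0.0753  1.9717  0.0014  1.0891  1.3276] F [-0.7388  0.2928 -2.2786] M [-0.0693  0.1223 -0.0025] open 0.319
shift cm now [0.1608 2.7592 0.0093]  after turn [0.1613 2.759  0.024 ] turn rv [-0.0055 -0.004   0.0001]
```

```bash

python3 -m jog '[[[0.1,1.4,0],[-0.005,-0.004,0],1.5]]'; python3 -m jog '[[[0.05,1.0,0],[0,0,0],1.5]]'; python3 to.py .4675 -.0245 .092 -93.3;python3 -m jog '[[[0,0.35,0],[0,0,0],1.5]]';python3 to.py .4675 -.0245 .089 -93.3
```

```text
time_s: 30.38
eef_pos: [0.468, -0.0231, 0.1064]
eef_rot: [-0.486, 0.485, -0.513, 0.515]
wrist_force: [1.0, -0.3, -0.5]
opening: 0.319
time_s: 30.47
eef_pos: [0.4673, -0.0226, 0.0956]
eef_rot: [-0.486, 0.486, -0.514, 0.514]
wrist_force: [-0.2, -0.1, -1.8]
opening: 0.321
t 30.47 pos [ 0.4673 -0.0226  0.0956] yaw -93.2 q [-0.3031  0.1191  1.9821  0.0005  1.0401  1.3233] F [-0.1536 -0.0762 -1.7781] M [-0.025  -0.0185 -0.0242] open 0.321
shift cm now [0.1919 0.3566 0.0319]  after turn [0.1917 0.3567 0.0324] turn rv [-0.0004  0.0017 -0.0004]
time_s: 30.55
eef_pos: [0.4668, -0.0218, 0.0913]
eef_rot: [0.486, -0.486, 0.514, -0.513]
wrist_force: [-0.5, 0.7, -2.3]
opening: 0.316
t 30.55 pos [ 0.4668 -0.0218  0.0913] yaw -93.16 q [-0.3019  0.1263  1.9847  0.0007  1.0318  1.3238] F [-0.4906  0.6883 -2.2504] M [0.0004 0.0112 0.0166] open 0.316
shift cm now [0.2703 0.2282 0.0902]  after turn [0.2699 0.2286 0.0906] turn rv [ 0.001   0.0024 -0.0009]
```

```bash

python3 -m jog '[[[0.35,0.2,0],[0,0.002,0],1.5]]'; python3 -m jog '[[[0,0.25,0],[0,0,0],1.5]]'; python3 -m jog '[[[0,0.2,0],[0,0,0],1.5]]';python3 to.py .4675 -.0245 .089 -93.3
```

```text
time_s: 30.63
eef_pos: [0.4664, -0.0244, 0.0892]
eef_rot: [0.486, -0.486, 0.515, -0.513]
wrist_force: [0.5, 0.2, -0.4]
opening: 0.321
time_s: 30.72
eef_pos: [0.4669, -0.0246, 0.0872]
eef_rot: [0.486, -0.486, 0.514, -0.513]
wrist_force: [-0.2, -0.1, -1.1]
opening: 0.317
time_s: 30.8
eef_pos: [0.4672, -0.0245, 0.0862]
eef_rot: [0.486, -0.486, 0.514, -0.513]
wrist_force: [-10.0, 4.7, 22.9]
opening: 0.317
t 30.8 pos [ 0.4672 -0.0245  0.0862] yaw -93.21 q [-0.3076  0.1362  1.9862  0.0011  1.0198  1.3187] F [-9.9834  4.7135 22.8552] M [ 0.5429  2.1116 -0.019 ] open 0.317
shift cm now [-0.005  -0.2795  0.03  ]  after turn [-0.0047 -0.2795  0.0301] turn rv [ 0.0004  0.0015 -0.001 ]
```

```bash

python3 -m jog '[[[0,-0.1,0],[0,0,0],4.5],[[0,0,0],[0,0,0],4.5],[[0,0,0],[0,0,0],4.5],[[0,0,0],[0,0,0],4.5],[[0,-0.5,0],[0,0,0],4.5],[[0,-2,0],[0,0,0],4.5],[[0,-3,0],[0,0,0],4.5],[[0,-3,0],[0,0,0],6],[[0,-3,0],[0,0,0],8.5],[[0,-1,0],[0,0,0],8.5]]'
python3 br.py top;python3 to.py .5585 .3965 .2 -87.8
```

```text
time_s: 31.63
eef_pos: [0.4664, -0.0246, 0.2188]
eef_rot: [0.486, -0.485, 0.515, -0.513]
wrist_force: [-0.3, 0.5, 0.3]
opening: 0.925
top 338 [558.9 397.1] [77.4 32.3] 2.8 z [0.0207 0.0298 0.0345] mean [0.5587 0.3964]
top 345 [438.  400.6] [30.1 81.6] 82.7 z [0.0213 0.0291 0.0342] mean [0.438  0.4009]
t 31.68 pos [ 0.467  -0.0248  0.2195] yaw -93.27 q [-0.3084 -0.0543  1.8801  0.0011  1.3158  1.3192] F [0.6633 0.2882 1.3749] M [ 0.0096  0.0003 -0.0237] open 0.988
shift cm now [-42.5778   2.0003   6.7291]  after turn [-41.7443   1.9531  10.7587] turn rv [-0.0003 -0.0955 -0.0011]
```

```bash

python3 -m jog '[[[0,0,0],[0,-0.095,0],8.5],[[-2.8,0,0.7],[0,0,0],8.5],[[-2.8,0,0.7],[0,0,0],8.5],[[-2.8,0,0.7],[0,0,0],8.5],[[-2.8,0,0.7],[0,0,0],8.5],[[-2.8,0,0.7],[0,0,0],8.5],[[-2.8,0,0.7],[0,0,0],8.5],[[-2.8,0,0.7],[0,0,0],8.5],[[-2.8,0,0.7],[0,0,0],8.5],[[-2.8,0,0.7],[0,0,0],8.5],[[-2.8,0,0.7],[0,0,0],8.5],[[-2.8,0,0.7],[0,0,0],8.5]]'
python3 -m jog '[[[-2.8,0,0.7],[0,0,0],8.5],[[-2.8,0,0.7],[0,0,0],8.5],[[-2.8,0,0.7],[0,0,0],8.5],[[0,0,0],[0,0,0],8.5]]'
python3 to.py .5585 .3965 .08 -87.8; python3 br.py wrist
```

```text
time_s: 32.68
eef_pos: [0.5323, 0.2935, 0.2152]
eef_rot: [-0.507, 0.509, -0.491, 0.493]
wrist_force: [0.2, -0.1, 0.7]
opening: 0.996
time_s: 33.02
eef_pos: [0.549, 0.3867, 0.21]
eef_rot: [-0.507, 0.511, -0.491, 0.491]
wrist_force: [-0.4, -0.5, 0.6]
opening: 0.99
t 33.02 pos [0.549  0.3867 0.21  ] yaw -87.91 q [ 0.4382  0.4128  1.3576 -0.0018  1.3772  1.973 ] F [-0.3889 -0.4956  0.5753] M [-0.0029  0.0323  0.0093] open 0.99
shift cm now [-0.9965 12.9951  1.0524]  after turn [-0.942  13.004   0.9905] turn rv [ 0.0049 -0.002   0.004 ]
wrist 1994 [552.7 396.4] [89.4 27.5] 2.3 z [0.0108 0.031  0.033 ] mean [0.5575 0.3966]
wrist 1550 [426.2 401.8] [ 28.  104.4] 82.9 z [0.0023 0.0306 0.0327] mean [0.4363 0.4002]
```

```bash

python3 -m jog '[[[-0.9,2.7,1],[0.005,-0.002,0.004],8.5],[[0,2.7,0],[0,0,0],8.5],[[0,2.7,0],[0,0,0],8.5],[[0,2.7,0],[0,0,0],8.5],[[0,2.7,0],[0,0,0],8.5],[[0,2,0],[0,0,0],8.5]]'
python3 to.py .5585 .3965 .006 -87.7
```

```text
time_s: 33.57
eef_pos: [0.5617, 0.3919, 0.0532]
eef_rot: [0.511, -0.507, 0.488, -0.492]
wrist_force: [-0.3, 0.3, -1.0]
opening: 0.996
t 33.57 pos [0.5617 0.3919 0.0532] yaw -87.81 q [ 0.4379  0.6009  1.4244 -0.0038  1.1088  1.9722] F [-0.3186  0.3063 -1.0138] M [ 0.0054  0.0734 -0.018 ] open 0.996
shift cm now [-0.4768  4.7187 -0.3372]  after turn [-0.4762  4.7214 -0.2978] turn rv [-0.0082 -0.0019  0.0003]
```

```bash

python3 -m jog '[[[-0.47,2.3,-0.3],[-0.008,-0.002,0],8.5],[[0,2,0],[0,0,0],8.5]]'
python3 to.py .5585 .3965 .006 -87.7
```

```text
time_s: 33.73
eef_pos: [0.5576, 0.3934, 0.0066]
eef_rot: [-0.508, 0.511, -0.49, 0.49]
wrist_force: [-0.9, 0.4, 0.3]
opening: 0.995
t 33.73 pos [0.5576 0.3934 0.0066] yaw -87.81 q [ 0.4414  0.6671  1.4294 -0.0011  1.0484  1.9744] F [-0.8706  0.3793  0.3371] M [0.0043 0.0584 0.0306] open 0.995
shift cm now [-0.3063  0.0607  0.1042]  after turn [-0.306   0.0616  0.1046] turn rv [ 0.0027 -0.0019  0.0021]
```

```bash

python3 -m jog '[[[-0.3,0,0.1],[0.003,-0.002,0.002],8.5],[[0,0,0],[0,0,0],1.5],[[0,0,0],[0,0,0],1.5],[[0,0,0],[0,0,0],1.5],[[0,0,0],[0,0,0],1.5],[[0,0,0],[0,0,0],1.5],[[0,0,0],[0,0,0],1.5],[[0,0,0],[0,0,0],1.5]]'
python3 to.py .5585 .3965 .006 -87.7
python3 -m jog '[[[0,-2,0],[0,0,0],1.5],[[0,-2.5,0],[0,0,0],1.5],[[0,-3,0],[0,0,0],1.5],[[0,-3,0],[0,0,0],1.5],[[0,-3,0],[0,0,0],1.5],[[0,-3,0],[0,0,0],1.5],[[0,-3,0],[0,0,0],1.5],[[0,0,0],[0,0.095,0],1.5]]'
python3 to.py .5676 -.1213 .19 -93.3; python3 hb.py
```

```text
time_s: 34.4
eef_pos: [0.5579, 0.3928, 0.007]
eef_rot: [-0.508, 0.51, -0.49, 0.49]
wrist_force: [0.2, 0.8, -0.2]
opening: 0.317
t 34.4 pos [0.5579 0.3928 0.007 ] yaw -87.83 q [ 0.4404  0.6661  1.4301 -0.0013  1.0482  1.974 ] F [ 0.1995  0.775  -0.2094] M [0.0377 0.0144 0.0174] open 0.317
shift cm now [-0.3725  0.101   0.0729]  after turn [-0.3721  0.102   0.0735] turn rv [ 0.0021 -0.0023  0.0021]
time_s: 35.07
eef_pos: [0.5565, 0.3926, 0.2097]
eef_rot: [0.483, -0.488, 0.514, -0.514]
wrist_force: [1.1, 0.8, -0.2]
opening: 0.314
t 35.07 pos [0.5565 0.3926 0.2097] yaw -93.22 q [ 0.4412  0.4346  1.3285 -0.0013  1.3857  2.0685] F [ 1.133   0.8367 -0.1754] M [-0.0092 -0.0381  0.0001] open 0.314
shift cm now [51.2405  2.185   4.0051]  after turn [51.2444  1.9733  4.0638] turn rv [0.0057 0.0014 0.0046]
bar in tool cm 11761 [-2.8056 -3.9965 -3.8048] [ 1.9257 -0.0554  4.3602]
```

```bash

python3 -m jog '[[[2.8,0,0.22],[0.005,0,0.004],1.5],[[2.8,0,0.22],[0,0,0],1.5],[[2.8,0,0.22],[0,0,0],1.5],[[2.8,0,0.22],[0,0,0],1.5],[[2.8,0,0.22],[0,0,0],1.5],[[2.8,0,0.22],[0,0,0],1.5],[[2.8,0,0.22],[0,0,0],1.5],[[2.8,0,0.22],[0,0,0],1.5],[[2.8,0,0.22],[0,0,0],1.5]]'
python3 -m jog '[[[2.8,0,0.22],[0,0,0],1.5],[[2.8,0,0.22],[0,0,0],1.5],[[2.8,0,0.22],[0,0,0],1.5],[[2.8,0,0.22],[0,0,0],1.5],[[2.8,0,0.22],[0,0,0],1.5],[[2.8,0,0.22],[0,0,0],1.5],[[2.8,0,0.22],[0,0,0],1.5],[[2.8,0,0.22],[0,0,0],1.5],[[1,0,0.22],[0,0,0],1.5]]'
python3 to.py .5676 -.1213 .12 -93.3; python3 hb.py
```

```text
time_s: 35.87
eef_pos: [0.5547, 0.1353, 0.2006]
eef_rot: [0.487, -0.493, 0.512, -0.507]
wrist_force: [1.2, -0.3, -1.0]
opening: 0.313
time_s: 36.62
eef_pos: [0.5592, -0.1124, 0.1918]
eef_rot: [0.488, -0.5, 0.513, -0.5]
wrist_force: [-0.0, 0.1, -0.7]
opening: 0.321
t 36.62 pos [ 0.5592 -0.1124  0.1918] yaw -91.46 q [-0.4015  0.2252  1.6374 -0.009   1.302   1.1973] F [-0.0084  0.097  -0.7227] M [ 0.0061 -0.0153  0.03  ] open 0.321
shift cm now [0.8672 7.1598 1.042 ]  after turn [0.8364 7.1836 0.8927] turn rv [0.0246 0.0321 0.    ]
bar in tool cm 9480 [-1.7305 -3.0239 -3.8922] [1.5503 0.1411 4.2616]
```

```bash

python3 -m jog '[[[0.84,1.5,0.85],[0.025,0.032,0],1.5],[[0,2.7,0],[0,0,0],1.5],[[0,2,0],[0,0,0],1.5],[[0,0,0],[0,0,0],1.5]]'
python3 to.py .5676 -.1213 .092 -93.3
```

```text
time_s: 37.0
eef_pos: [0.5678, -0.1211, 0.127]
eef_rot: [-0.486, 0.484, -0.514, 0.515]
wrist_force: [-1.1, 0.5, -1.0]
opening: 0.317
t 37.0 pos [ 0.5678 -0.1211  0.127 ] yaw -93.36 q [-0.4157  0.3043  1.6811  0.0024  1.1544  1.2128] F [-1.1337  0.5425 -1.0428] M [ 0.0117  0.0316 -0.0018] open 0.317
shift cm now [ 0.0281  3.5035 -0.0239]  after turn [ 0.0231  3.5036 -0.0156] turn rv [-0.0024 -0.001  -0.0014]
```

```bash

python3 -m jog '[[[0.05,1.8,0],[-0.002,0,0],1.5]]'; python3 -m jog '[[[0.05,1.2,0],[0,0,0],1.5]]'; python3 to.py .5676 -.1213 .092 -93.3; python3 -m jog '[[[0,0.35,0],[0,0,0],1.5]]'; python3 to.py .5676 -.1213 .089 -93.3
```

```text
time_s: 37.08
eef_pos: [0.5696, -0.1213, 0.1114]
eef_rot: [-0.487, 0.484, -0.513, 0.515]
wrist_force: [2.2, 0.5, -0.1]
opening: 0.318
time_s: 37.17
eef_pos: [0.5685, -0.1204, 0.0979]
eef_rot: [0.487, -0.485, 0.514, -0.514]
wrist_force: [-0.8, 0.7, -1.7]
opening: 0.314
t 37.17 pos [ 0.5685 -0.1204  0.0979] yaw -93.19 q [-0.4141  0.3456  1.6944  0.0025  1.1008  1.2113] F [-0.783   0.7468 -1.6603] M [ 0.0079  0.0765 -0.0841] open 0.314
shift cm now [ 0.0947  0.5852 -0.086 ]  after turn [ 0.0938  0.5855 -0.085 ] turn rv [-0.0014  0.0019 -0.0018]
time_s: 37.25
eef_pos: [0.5678, -0.1194, 0.0931]
eef_rot: [0.487, -0.486, 0.514, -0.513]
wrist_force: [-0.2, 0.1, -0.9]
opening: 0.318
t 37.25 pos [ 0.5678 -0.1194  0.0931] yaw -93.12 q [-0.413   0.3521  1.6972  0.0027  1.094   1.2111] F [-0.1762  0.1189 -0.9287] M [0.0005 0.0162 0.0161] open 0.318
shift cm now [ 0.1963  0.4046 -0.0089]  after turn [ 0.1952  0.4052 -0.0085] turn rv [ 0.0007  0.0031 -0.0028]
```

```bash

python3 -m jog '[[[0.15,0.25,0],[0,0.003,0],1.5]]'; python3 -m jog '[[[0,0.25,0],[0,0,0],1.5]]'; python3 -m jog '[[[0,0.2,0],[0,0,0],1.5]]';  python3 to.py .5676 -.1213 .089 -93.3
```

```text
time_s: 37.33
eef_pos: [0.5675, -0.1199, 0.0903]
eef_rot: [0.486, -0.485, 0.515, -0.513]
wrist_force: [0.5, 0.6, -0.6]
opening: 0.317
time_s: 37.42
eef_pos: [0.5678, -0.1198, 0.0882]
eef_rot: [0.486, -0.485, 0.515, -0.513]
wrist_force: [-1.1, -3.1, 14.3]
opening: 0.324
time_s: 37.5
eef_pos: [0.5679, -0.1199, 0.0881]
eef_rot: [0.486, -0.486, 0.515, -0.513]
wrist_force: [-11.2, 2.6, 20.2]
opening: 0.319
t 37.5 pos [ 0.5679 -0.1199  0.0881] yaw -93.15 q [-0.4134  0.3602  1.6978  0.002   1.0861  1.2114] F [-11.2076   2.5882  20.1528] M [ 0.3153  2.1064 -0.09  ] open 0.319
shift cm now [ 0.139  -0.0857 -0.0258]  after turn [ 0.1393 -0.0854 -0.0253] turn rv [ 0.0017  0.0026 -0.0025]
```

```bash

python3 -m jog '[[[0,-0.1,0],[0,0,0],4.5],[[0,0,0],[0,0,0],4.5],[[0,0,0],[0,0,0],4.5],[[0,0,0],[0,0,0],4.5],[[0,-0.5,0],[0,0,0],4.5],[[0,-2,0],[0,0,0],4.5],[[0,-3,0],[0,0,0],4.5],[[0,-3,0],[0,0,0],6],[[0,-3,0],[0,0,0],8.5],[[0,-1,0],[0,0,0],8.5]]'
python3 br.py top;python3 to.py .438 .4008 .21 -93.3
```

```text
time_s: 38.33
eef_pos: [0.5675, -0.1196, 0.2208]
eef_rot: [0.486, -0.486, 0.515, -0.512]
wrist_force: [0.4, -0.5, 1.0]
opening: 0.928
top 341 [438.  401.1] [29.3 81.7] 82.3 z [0.0212 0.0298 0.0344] mean [0.4378 0.4011]
t 38.38 pos [ 0.568  -0.1197  0.2214] yaw -93.12 q [-0.4133  0.203   1.6014  0.0022  1.3396  1.2114] F [ 0.7439 -0.4811  1.6252] M [-0.0698 -0.0071 -0.0383] open 0.985
shift cm now [-51.266    1.3136 -15.8145]  after turn [-51.2196   1.1403 -15.9776] turn rv [ 0.0016  0.0031 -0.0029]
```

```bash

python3 -m jog '[[[-2.8,0,-0.87],[0.002,0.003,0],8.5],[[-2.8,0,-0.87],[0,0,0],8.5],[[-2.8,0,-0.87],[0,0,0],8.5],[[-2.8,0,-0.87],[0,0,0],8.5],[[-2.8,0,-0.87],[0,0,0],8.5],[[-2.8,0,-0.87],[0,0,0],8.5],[[-2.8,0,-0.87],[0,0,0],8.5],[[-2.8,0,-0.87],[0,0,0],8.5],[[-2.8,0,-0.87],[0,0,0],8.5]]'
python3 -m jog '[[[-2.8,0,-0.87],[0,0,0],8.5],[[-2.8,0,-0.87],[0,0,0],8.5],[[-2.8,0,-0.87],[0,0,0],8.5],[[-2.8,0,-0.87],[0,0,0],8.5],[[-2.8,0,-0.87],[0,0,0],8.5],[[-2.8,0,-0.87],[0,0,0],8.5],[[-2.8,0,-0.87],[0,0,0],8.5],[[-2.8,0,-0.87],[0,0,0],8.5],[[-1.5,0,-0.5],[0,0.075,0],8.5],[[0,0,0],[0,0,0],8.5]]'
python3 to.py .438 .4008 .08 -97.6; python3 br.py wrist
```

```text
time_s: 39.13
eef_pos: [0.5004, 0.1403, 0.2136]
eef_rot: [0.481, -0.483, 0.518, -0.516]
wrist_force: [0.2, -0.2, 0.1]
opening: 0.995
time_s: 39.97
eef_pos: [0.4289, 0.3983, 0.1992]
eef_rot: [0.456, -0.47, 0.538, -0.53]
wrist_force: [0.4, -1.4, -0.0]
opening: 0.998
t 39.97 pos [0.4289 0.3983 0.1992] yaw -98.16 q [0.5413 0.2459 1.5965 0.0084 1.3198 2.2524] F [ 0.392  -1.3646 -0.0243] M [-0.0144  0.0121 -0.0253] open 0.998
shift cm now [-0.4561 11.8947  1.1197]  after turn [-0.3678 11.9185  0.8713] turn rv [ 0.0212 -0.0099  0.0066]
wrist 2142 [432.  401.3] [27.9 90.3] 82.4 z [0.0108 0.0309 0.033 ] mean [0.4377 0.4003]
```

```bash

python3 -m jog '[[[-0.37,2.7,0.9],[0.021,-0.01,0.007],8.5],[[0,2.7,0],[0,0,0],8.5],[[0,2.7,0],[0,0,0],8.5],[[0,2.7,0],[0,0,0],8.5],[[0,2.5,0],[0,0,0],8.5]]'
python3 to.py .438 .4006 .006 -97.6
```

```text
time_s: 40.43
eef_pos: [0.4435, 0.3972, 0.0652]
eef_rot: [-0.473, 0.465, -0.527, 0.531]
wrist_force: [-0.4, -0.7, -0.4]
opening: 0.998
t 40.43 pos [0.4435 0.3972 0.0652] yaw -96.88 q [ 0.5327  0.415   1.677  -0.0032  1.0387  2.2253] F [-0.4016 -0.6503 -0.4324] M [-0.0535 -0.0329 -0.0223] open 0.998
shift cm now [-0.2464  5.9114 -0.645 ]  after turn [-0.2652  5.9166 -0.5875] turn rv [-0.0103  0.0125 -0.0045]
```

```bash

python3 -m jog '[[[-0.26,2.6,-0.6],[-0.01,0.012,-0.004],8.5],[[0,2.6,0],[0,0,0],8.5],[[0,0.4,0],[0,0,0],8.5]]'
python3 to.py .438 .4006 .006 -97.6
```

```text
time_s: 40.68
eef_pos: [0.4354, 0.3936, 0.0004]
eef_rot: [0.463, -0.47, 0.532, -0.531]
wrist_force: [-1.1, -0.9, -0.9]
opening: 0.998
t 40.68 pos [0.4354 0.3936 0.0004] yaw -97.52 q [ 0.5335  0.5157  1.6936 -0.0013  0.9424  2.2363] F [-1.0678 -0.9303 -0.8589] M [-0.0389 -0.0044  0.0251] open 0.998
shift cm now [-0.7236 -0.5622  0.1621]  after turn [-0.7278 -0.5558  0.1652] turn rv [0.0073 0.0015 0.0071]
```

```bash

python3 -m jog '[[[-0.72,-0.6,0.2],[0.007,0.001,0.007],8.5],[[0,0,0],[0,0,0],8.5]]'; python3 to.py .438 .4006 .006 -97.6
python3 -m jog '[[[0,0,0],[0,0,0],1.5],[[0,0,0],[0,0,0],1.5],[[0,0,0],[0,0,0],1.5],[[0,0,0],[0,0,0],1.5],[[0,0,0],[0,0,0],1.5],[[0,0,0],[0,0,0],1.5],[[0,0,0],[0,0,0],1.5]]'
python3 to.py .438 .4006 .006 -97.6
python3 -m jog '[[[0,-2,0],[0,0,0],1.5],[[0,-2.5,0],[0,0,0],1.5],[[0,-3,0],[0,0,0],1.5],[[0,-3,0],[0,0,0],1.5],[[0,-3,0],[0,0,0],1.5],[[0,-3,0],[0,0,0],1.5],[[0,-3,0],[0,0,0],1.5],[[0,0,0],[0,-0.075,0],1.5]]'
python3 to.py .4678 -.1153 .2 -93.3; python3 hb.py
```

```text
time_s: 40.85
eef_pos: [0.4377, 0.3979, 0.0046]
eef_rot: [0.464, -0.468, 0.532, -0.532]
wrist_force: [-0.0, 0.8, 0.2]
opening: 0.997
t 40.85 pos [0.4377 0.3979 0.0046] yaw -97.6 q [ 0.5375  0.5137  1.6852 -0.0002  0.948   2.2411] F [-0.0481  0.7688  0.1858] M [-0.0012 -0.0463  0.0155] open 0.997
shift cm now [-0.2701 -0.1362 -0.0029]  after turn [-0.2706 -0.1353 -0.0023] turn rv [ 0.0041 -0.0001  0.0035]
time_s: 41.43
eef_pos: [0.4432, 0.4005, 0.0135]
eef_rot: [-0.469, 0.463, -0.531, 0.532]
wrist_force: [-0.0, -0.1, -2.2]
opening: 0.311
t 41.43 pos [0.4432 0.4005 0.0135] yaw -97.51 q [ 0.5366  0.5016  1.6804 -0.0006  0.9511  2.2389] F [-0.0167 -0.1071 -2.2275] M [-0.0178  0.0147 -0.0401] open 0.311
shift cm now [ 0.0634  0.7421 -0.5235]  after turn [ 0.0606  0.746  -0.5182] turn rv [-0.007   0.0015 -0.0048]
time_s: 42.1
eef_pos: [0.4375, 0.3976, 0.2112]
eef_rot: [0.484, -0.488, 0.514, -0.513]
wrist_force: [1.0, 0.5, -0.5]
opening: 0.319
t 42.1 pos [0.4375 0.3976 0.2112] yaw -93.18 q [ 0.5374  0.238   1.5807 -0.0006  1.3284  2.1639] F [ 1.011   0.5301 -0.4861] M [ 0.0122 -0.0382  0.0056] open 0.319
shift cm now [51.04    1.2751  5.8806]  after turn [51.0318  1.1176  5.9825] turn rv [0.0043 0.0021 0.0036]
bar in tool cm 10397 [-2.8206 -3.9939 -4.4766] [2.5982 0.4987 3.6432]
```

```bash

python3 -m jog '[[[2.8,-0.05,0.36],[0.004,0.002,0.003],1.5],[[2.8,0,0.36],[0,0,0],1.5],[[2.8,0,0.36],[0,0,0],1.5],[[2.8,0,0.36],[0,0,0],1.5],[[2.8,0,0.36],[0,0,0],1.5],[[2.8,0,0.36],[0,0,0],1.5],[[2.8,0,0.36],[0,0,0],1.5],[[2.8,0,0.36],[0,0,0],1.5],[[2.8,0,0.36],[0,0,0],1.5]]'
python3 -m jog '[[[2.8,0,0.36],[0,0,0],1.5],[[2.8,0,0.36],[0,0,0],1.5],[[2.8,0,0.36],[0,0,0],1.5],[[2.8,0,0.36],[0,0,0],1.5],[[2.8,0,0.36],[0,0,0],1.5],[[2.8,0,0.36],[0,0,0],1.5],[[2.8,0,0.36],[0,0,0],1.5],[[2.8,0,0.36],[0,0,0],1.5],[[1,0,0.22],[0,0,0],1.5]]'
python3 to.py .472 -.1153 .12 -93.3; python3 hb.py
```

```text
time_s: 42.9
eef_pos: [0.448, 0.1375, 0.1993]
eef_rot: [0.482, -0.493, 0.516, -0.509]
wrist_force: [0.5, -0.5, -1.7]
opening: 0.312
time_s: 43.65
eef_pos: [0.4565, -0.1099, 0.1881]
eef_rot: [0.474, -0.493, 0.525, -0.507]
wrist_force: [-0.0, 0.8, -1.2]
opening: 0.313
t 43.65 pos [ 0.4565 -0.1099  0.1881] yaw -93.72 q [-0.4783  0.0133  1.8813 -0.0172  1.28    1.1627] F [-0.0168  0.7873 -1.1657] M [-0.0642 -0.0755 -0.053 ] open 0.313
shift cm now [0.4235 6.7515 1.8288]  after turn [0.448  6.8133 1.5762] turn rv [ 0.0368 -0.0074  0.0018]
bar in tool cm 8325 [-1.67   -2.2144 -4.6362] [1.356  0.4882 3.5499]
```

```bash

python3 -m jog '[[[0.45,1.5,1.6],[0.037,-0.007,0.002],1.5],[[0,2.5,0],[0,0,0],1.5],[[0,1.5,0],[0,0,0],1.5],[[0,0,0],[0,0,0],1.5]]'
python3 to.py .473 -.1153 .095 -93.3
```

```text
time_s: 44.03
eef_pos: [0.4712, -0.1147, 0.1285]
eef_rot: [0.484, -0.483, 0.517, -0.515]
wrist_force: [-0.8, -0.2, -1.8]
opening: 0.314
t 44.03 pos [ 0.4712 -0.1147  0.1285] yaw -93.79 q [-0.486   0.1039  1.9193  0.003   1.1203  1.1496] F [-0.755  -0.2328 -1.7603] M [0.0758 0.0465 0.0089] open 0.314
shift cm now [0.0592 3.3523 0.1877]  after turn [0.0499 3.3526 0.185 ] turn rv [ 0.0007 -0.0085 -0.0033]
```

```bash

python3 -m jog '[[[0.08,1.8,0.15],[0,-0.008,-0.003],1.5]]'; python3 -m jog '[[[0.05,0.8,0],[0,0,0],1.5]]';python3 -m jog '[[[0.1,0.35,0],[0,0,0],1.5]]'; python3 to.py .473 -.1153 .092 -93.3
```

```text
time_s: 44.12
eef_pos: [0.4739, -0.1153, 0.1121]
eef_rot: [-0.486, 0.485, -0.514, 0.515]
wrist_force: [1.1, -1.0, -0.9]
opening: 0.313
time_s: 44.2
eef_pos: [0.4724, -0.1142, 0.1022]
eef_rot: [0.485, -0.485, 0.515, -0.514]
wrist_force: [-1.3, 0.6, -1.6]
opening: 0.314
time_s: 44.28
eef_pos: [0.4718, -0.1142, 0.0979]
eef_rot: [0.485, -0.486, 0.516, -0.513]
wrist_force: [0.4, 0.1, -0.8]
opening: 0.316
t 44.28 pos [ 0.4718 -0.1142  0.0979] yaw -93.31 q [-0.4831  0.1555  1.9345  0.0009  1.0556  1.1451] F [ 0.434   0.0539 -0.7872] M [-0.0605 -0.0377 -0.0182] open 0.316
shift cm now [0.1081 0.5897 0.127 ]  after turn [0.1067 0.5904 0.125 ] turn rv [ 0.0033 -0.0002 -0.0024]
```

```bash

python3 -m jog '[[[0.1,0.3,0.1],[0.003,0,-0.002],1.5]]'; python3 -m jog '[[[0,0.25,0],[0,0,0],1.5]]';python3 -m jog '[[[0.05,0.25,0],[0,0,0],1.5]]'; python3 to.py .473 -.1153 .09 -93.3
```

```text
time_s: 44.37
eef_pos: [0.4718, -0.1143, 0.0959]
eef_rot: [0.485, -0.486, 0.515, -0.513]
wrist_force: [-22.9, 8.8, 50.1]
opening: 0.314
time_s: 44.45
eef_pos: [0.4718, -0.1143, 0.096]
eef_rot: [0.485, -0.487, 0.516, -0.512]
wrist_force: [-14.4, 1.5, 32.0]
opening: 0.309
time_s: 44.53
eef_pos: [0.472, -0.1145, 0.0961]
eef_rot: [0.485, -0.487, 0.515, -0.512]
wrist_force: [-8.1, 4.3, 16.5]
opening: 0.313
t 44.53 pos [ 0.472  -0.1145  0.0961] yaw -93.22 q [-0.4823  0.1601  1.9336 -0.0012  1.053   1.1453] F [-8.0618  4.303  16.5052] M [0.8835 1.0855 0.0727] open 0.313
shift cm now [0.0723 0.6071 0.1061]  after turn [0.0715 0.6077 0.1032] turn rv [ 0.0051  0.0014 -0.0011]
```

```bash

python3 -m jog '[[[0,-0.1,0],[0,0,0],4.5],[[0,0,0],[0,0,0],4.5],[[0,0,0],[0,0,0],4.5],[[0,0,0],[0,0,0],4.5],[[0,-0.5,0],[0,0,0],4.5],[[0,-2,0],[0,0,0],4.5],[[0,-3,0],[0,0,0],4.5],[[0,-3,0],[0,0,0],4.5],[[0,-3,0],[0,0,0],4.5],[[0,-1,0],[0,0,0],4.5]]'
python3 -m jog '[[[-2.8,0,-0.5],[0,0,0],4.5],[[-2.8,0,-0.5],[0,0,0],4.5],[[-2.8,0,-0.5],[0,0,0],4.5],[[-2.8,0,-0.5],[0,0,0],4.5],[[-2.8,0,-0.5],[0,0,0],4.5],[[-2.8,0,-0.5],[0,0,0],4.5],[[-2.8,0,-0.5],[0,0,0],4.5],[[-2.8,0,-0.5],[0,0,0],4.5],[[-2.8,0,-0.5],[0,0,0],4.5],[[-2.8,0,-0.5],[0,0,0],4.5],[[-2.8,0,-0.5],[0,0,0],4.5],[[-2.8,0,-0.5],[0,0,0],4.5]]'
python3 -m jog '[[[-2.8,-1,-0.5],[0,0,0],4.5],[[-2.8,-1,-0.5],[0,0,0],4.5],[[-2.8,-1,-0.5],[0,0,0],4.5],[[-2.8,0,-0.5],[0,0,0],4.5],[[-2.8,0,-0.5],[0,0,0],4.5],[[0,0,0],[0,0,0],4.5]]'
python3 kn.py | grep -v disc; python3 tr.py .075 .1
python3 - <<'E'
from m import *
c=shot('top','end.png');W=cloud(c);Z=W[...,2]
M=(np.hypot(W[...,0]-.52,W[...,1]+.073)<.14)&(Z>.104)&(Z<.125)
for m in comps(M,60):rect(W,m,'bar')
cv2.imwrite('pics/endc.png',cv2.resize(c['frame'][100:300,80:440,::-1],None,fx=2.2,fy=2.2,interpolation=cv2.INTER_CUBIC))
E
```

```text
time_s: 45.37
eef_pos: [0.4717, -0.1133, 0.2288]
eef_rot: [0.484, -0.487, 0.517, -0.511]
wrist_force: [1.2, 0.2, 1.0]
opening: 0.531
time_s: 46.37
eef_pos: [0.432, 0.2337, 0.231]
eef_rot: [-0.482, 0.483, -0.516, 0.518]
wrist_force: [-0.6, 0.2, -0.9]
opening: 0.527
time_s: 46.87
eef_pos: [0.4118, 0.3863, 0.2586]
eef_rot: [0.482, -0.485, 0.517, -0.516]
wrist_force: [0.3, -0.5, -0.4]
opening: 0.526
top gripbar 122 [531.8 110.1] [14.  59.2] 86.8 z [0.0868 0.0913 0.0946] mean [0.5314 0.1099]
white 70 [548.6 114.9] [35.4 50.2] 43.7 z [0.0614 0.0877 0.0946] mean [0.5526 0.1118]
all 3894 [520.3 -72.4] [180.  209.7] 86.7 z [0.082  0.0855 0.0958] mean [ 0.5178 -0.0719]
plane [0.0011 0.0008 0.0862]
bar 215 [576.7 -27.4] [28.1 79.8] 86.7 z [0.1075 0.1148 0.1179] mean [ 0.5763 -0.0271]
bar 273 [ 571.1 -117.9] [28.1 79.5] 86.7 z [0.1057 0.1141 0.118 ] mean [ 0.5711 -0.1178]
bar 224 [473.5 -23.1] [28.2 79.2] 86.3 z [0.1069 0.1143 0.1177] mean [ 0.473  -0.0233]
bar 273 [ 468.  -112.5] [28.4 79.3] 87.0 z [0.1055 0.1138 0.1181] mean [ 0.4679 -0.112 ]
```

View pics/endc.png

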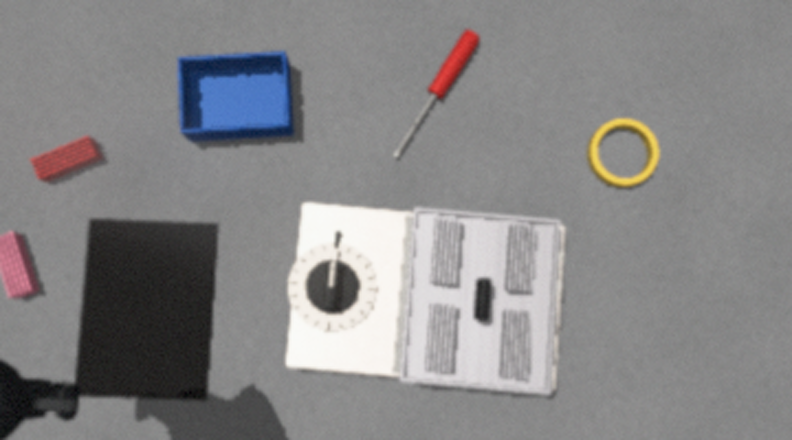

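```bash
python3 -c "
from bench import ctrl
print(ctrl.hand_in())"
```

```text
the job is handed in; nothing more can be done
None
```

The job is done and handed in at about 47 s of the 210 s allowed. The tray is locked on the socket, the tare is at zero, and all four grey bars lie in the tray.

- **Tray:** It went in at the mouths, was twisted 60° clockwise and dropped into the slot. The first press stayed on the ledge because the tray sat about 3 mm off in y; after I shifted it, it seated. The last check shows it level, with its floor at z ≈ 86 mm, in line with the scale to about 0.1°.
- **Tare:** I turned the knob back in one grasp after the tray was locked. It overshot zero by about 3.4°, so I turned it back. The pointer then read within 0.3° of the mark from the wrist camera, and the last top view agrees.
- **Bars:** They lie flat with fins up, one in each quarter of the tray, tops at about 115–116 mm. The mat is empty. The red and pink look-alikes, the bin, the tape and the driver look untouched.
- **Disagreements:**
  - The measured distance from the tray's centre to the knob is about 182 mm against 185 mm nominal. That is within the slot's play plus camera error.
  - Setting down the last bar gave a brief 50 N at the wrist, below the 120 N wrist limit. That push went through the held bar, and I saw no sign that the arm or gripper body pressed on anything.

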